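# Set out a bisque border against the flip stop

### The job

Set the bisque border out on the glazing board, ready for banding: flip the stop flag down across the board, lay the square corner block against the rail and push it firmly up to the flag, then butt every border tile that is out on the bench end to end after it, long sides along the rail, moulding up, no gaps. The corner block is behind the blue vase: move the vase aside without tipping it to get at the block, and before you finish stand it back on its cork disc. Leave the mug, the hand tools and the paddle where they are.

Things in the scene. Friction and masses are not known exactly. Their poses are not given: they have to be found in the camera images.
- board: The glazing board, fixed: planks 450 mm long (y) x 150 mm (x) x 18 mm thick, with an aluminium T-track rail 20 mm wide and 9 mm high along its whole near (-x) edge; the flip stop is clamped on the rail near the right-hand (-y) end. Origin: centre of its underside; x points away from the rail across the board, y along the rail away from the stop.
- stop_corner (a point): Fixed point on the board's top surface where the rail's inner face meets the working face of the lowered flag; axes as the board's: x = 0 is the rail's inner face, y = 0 the lowered flag's face, z = 0 the board's top. The row of tiles lies at x 0 to 50 mm and grows towards +y: the corner block first (y 0 to 50 mm), then the border tiles. 410 mm of board are free along +y, and 130 mm along +x.
- flag (a joint): Hinge angle of the stop flag in rad: 0 = fully up; 2.0 = fully down, on its end stop. A little hinge friction keeps it up; pushed over by more than about 0.5 it falls down by itself. Down, it reaches 52 mm past the rail's inner face, from 3 to 50 mm above the board, and the block butts on its +y face. The hinge line is along board y.
- flag_hinge (a point): Fixed point on the flag's hinge line, in the middle of the flag's 10 mm thickness, 58 mm above the bench and 40 mm above the board. Axes as the board's. The bracket about it is 22 mm wide (y) and 49 mm high above the board; a clamp knob on the -y side is lower.
- flag_tip (a point): Middle of the flag's flat end face (10 x 47 mm), 62 mm from the hinge line. Up, this face looks upward: its edge on the robot's side is 35 mm to the -x side of the hinge and 52 mm above it, its other edge 8 mm to the +x side and 72 mm above. Shut fingers with their tips about 30 mm above the hinge can push the near edge towards +x until the flag tips over.
- block_center (a point): The square bisque corner block: base 50 x 50 x 12 mm with a square boss 24 x 24 mm and 20 mm high in its middle (32 mm tall in all, 0.08 kg); starts on the ware board, behind (+x of) the vase, partly under its belly. Point at its centre, 16 mm above its underside, z up. The boss is a good grip from above.
- tile1_center (a point): A bisque (terracotta) border tile lying on the bench: base 80 x 50 x 12 mm with a raised, plain moulding 22 mm wide and 20 mm high along the whole of its middle (32 mm tall in all, 0.12 kg); all border tiles are alike. It may be absent. This point is at its centre, 16 mm above its underside; x lies along its 80 mm length, z up. The moulding is a good grip from above.
- tile2_center (a point): A bisque (terracotta) border tile lying on the bench: base 80 x 50 x 12 mm with a raised, plain moulding 22 mm wide and 20 mm high along the whole of its middle (32 mm tall in all, 0.12 kg); all border tiles are alike. It may be absent. This point is at its centre, 16 mm above its underside; x lies along its 80 mm length, z up. The moulding is a good grip from above.
- tile3_center (a point): A bisque (terracotta) border tile lying on the bench: base 80 x 50 x 12 mm with a raised, plain moulding 22 mm wide and 20 mm high along the whole of its middle (32 mm tall in all, 0.12 kg); all border tiles are alike. It may be absent. This point is at its centre, 16 mm above its underside; x lies along its 80 mm length, z up. The moulding is a good grip from above.
- tile4_center (a point): A bisque (terracotta) border tile lying on the bench: base 80 x 50 x 12 mm with a raised, plain moulding 22 mm wide and 20 mm high along the whole of its middle (32 mm tall in all, 0.12 kg); all border tiles are alike. It may be absent. This point is at its centre, 16 mm above its underside; x lies along its 80 mm length, z up. The moulding is a good grip from above.
- vase_center (a point): The glossy cobalt vase, 192 mm tall, 0.5 kg, round: foot 64 mm in diameter, belly 108 mm at 72 mm height, neck 38-40 mm from 134 to 168 mm height, lip 52 mm at the top. It stands on the cork disc in front of the corner block. Point on its axis, half-way up (96 mm above its underside); z is its axis.
- vase_neck (a point): On the vase's axis, in the middle of the neck (155 mm above its underside), where it can be gripped from above.
- ware_board: Wooden ware board on the bench, fixed: 160 mm (x) x 150 mm (y) x 12 mm thick, carrying the vase and the corner block. Origin: centre of its underside. The open bench 0.37 m ahead of the robot and 0.20 m to its right, between ware board and robot, is always free, with room to park the vase.
- vase_spot (a point): Centre of the cork disc (80 mm in diameter, flush) in the ware board's top, 12 mm above the bench, where the vase belongs. Axes as the ware board's.
- mug: Speckled oatmeal mug, 82 mm in diameter, 90 mm tall, handle at its +y side; leave alone. Origin: centre of its underside.
- hole_cutter: Brass hole cutter with a wooden handle, 125 mm long (x), 31 mm thick, lying; leave alone. Origin: underside, near its middle.
- pin_tool: Chunky wooden pin tool, 160 mm long (x), 18 mm thick, lying; leave alone. Origin: underside, near its middle.
- paddle: Stainless mixing paddle head, disc 90 mm in diameter with a stub 64 mm tall, standing on its disc; leave alone. Origin: centre of its underside.
Things that resemble listed ones, but are neither listed nor needed, are in the scene too. Leave any black or red look-alike of the part that bears tile4_center alone.

How it is judged:
By the outcome, as a careful person would: the job done as asked, in the order asked, and still so for the second after the job is handed in, with the robot touching nothing.
Of tile1, tile2, tile3, tile4 only 2 to 4 are there at a start; the rules pass over those that are not, and their reading is None.
At some moment in a run one of tile1, tile2, tile3, tile4 may be knocked a few centimetres aside while the robot is not near it.
It also fails if it takes over 210 s, if anything falls off the work surface, if the arm or the gripper's body presses on something with over 40 N, if the wrist force passes 120 N, or if a joint passes its speed limit or range.

### The arm

A 6-joint arm with a two-finger parallel gripper is mounted at the origin on the work surface. World frame = base frame: x ahead of the robot, y to its left, z up, the work surface at z = 0. Lengths are in m, angles in rad, forces in N, time in s.
With the tool pointing down it reaches from about 0.275 to 0.825 m from the base axis. Payload 5.2 kg.
Tool frame: the origin (TCP) lies between the finger pads; the fingertips stand 14 mm ahead of it and the grasp point (between the pads) lies 5 mm behind it (tip_reach is the distance from the TCP to the fingertips, in m); z points along the fingers, y is the line along which they close (so a half turn about z gives the same grasp; the last joint's range is limited). The gripper opens to 93 mm and grips with 3 to 60 N. Pads are 15 mm wide; open, the fingers measure 128 mm over their backs; the gripper's body (75 mm by 188 mm) begins 65 mm behind the grasp point.
Start: joints at [-1.351, 0.259, 1.535, -0, 1.348, -0.203], TCP at [0.226, -0.502, 0.233] pointing down, gripper open.
Joint ranges: [-3.14, 3.14], [-0.91, 2.08], [0.19, 2.58], [-1.22, 4.36], [0.22, 2.71], [-3.12, 3.12]. Speed limits (rad/s): [2.57, 2.57, 3.14, 3.14, 3.14, 3.14].

### API

Orientations are given as a unit quaternion [w, x, y, z].
In Python, from bench import get_obs, snapshot, camera_params, sign_off, tip_reach gives the robot as it stands.
- The arm moves only by the tool send_rows, never from a script. Its argument "targets" is a list that holds one entry, the list of rows, each a list of 7 numbers: the shift along the tool's x, y, z in mm, then the turn, a rotation vector about the tool's x, y, z in rad, then the closure, from 0 (fully open) to 1 (shut). In form: [[[dx, dy, dz, rx, ry, rz, jaw], ...]]. A call has exactly 10 rows; each row is the pose to reach, as a shift and turn from the pose commanded when the call began, along the tool's axes at that moment; what a row does not reach only later rows make up. A row lasts 1/8 s, in which the tool goes at most 62.5 mm and 10.7 degrees, less where a joint would pass 70% of its speed; a pose out of reach is approached as far as the arm can. A call with a gripper value outside its range is refused whole. The fingers move at their own pace and stop on an object; "force" is the grip in N (left out, the last holds). Time passes only in rows, so rows that repeat a pose let the fingers close, or fill a call up. It gives the time, the measured TCP pose, the force, the opening and the grip force at its end, in the units of the state.
- get_obs(): the state, without advancing time (a new reading comes with each control period).
- snapshot(name): name is "scene" or "side" or "wrist"; returns (picture, depth): 480x640x3 uint8, red, green, blue; 480x640 float32, m along the optical axis (not along the pixel's ray), 0 where there is no reading.
- camera_params(name): a dict with "camera_matrix" (3x3 intrinsics, pixels), "D" ([k1, k2, p1, p2, k3] as OpenCV has them; the pictures are not rectified), "R" (3x3) and "t" (3): a world point X has camera coordinates R X + t; the wrist camera has in their place "T_tool_cam" (4x4, takes a point from camera to tool coordinates, whose origin is the TCP and whose axes are the flange's). Camera axes: x right, y down, z forward; pixel columns grow to the right and rows downward; lengths in m; the calibration is good to about 2 mm. A picture is of the moment at which its call begins: read the wrist's pose just before it. camera_params takes no time and is no camera call.
- sign_off(): hands the job in; it is judged then, once.
The state is a dict: "time": time; "joint_positions": joint angles; "joint_vel": joint speeds; "joint_torque": joint torques, N m; "ee_pos": TCP position; "tool_rot": TCP orientation; "wrist_force": force on the tool from outside, world axes, zero at the start; "moment": the same for the moment, N m; "gripper_width": opening from 0.0 (shut) to 1.0 (fully open); "grip_force": force on a finger pad.
Only numpy, scipy, OpenCV 4.12 (cv2) and the standard library are available. Lean on these libraries where they do the work, as an engineer would, in place of code of your own. Each camera call takes 0.05 s, during which the arm holds its last target. There are 200 camera calls.

## Working session

There is one attempt and no reset: what is moved stays moved. The work goes in short steps, Python scripts to look and compute and a tool call to move; the robot and the scene stay as the last step left them, time stands still between calls to the robot, and variables do not carry over. Pictures are saved under pics/ and viewed, at most 14 in all, crops included, and the job is handed in when it is done.

Besides the shell and the picture viewer there is one more tool, called after "Emit:" as a command line: name --argument value ..., lists and objects as JSON in quotes. send_rows: Moves the arm, as the interface text tells. Its arguments: {"type":"object","properties":{"targets":{"type":"array"},"force":{"type":"number"}},"required":["targets"]}

```bash
ls; mkdir -p pics; cat > h.py <<'E'
import numpy as np, cv2
from bench import get_obs, snapshot, camera_params, sign_off, tip_reach
from scipy.spatial.transform import Rotation as Ro
def Rq(q): return Ro.from_quat([q[1],q[2],q[3],q[0]]).as_matrix()
def cam(name,o=None):
    p=camera_params(name); K=np.array(p["camera_matrix"]);D=np.array(p["D"])
    if name=="wrist":
        o=o or get_obs(); T=np.eye(4);T[:3,:3]=Rq(o["tool_rot"]);T[:3,3]=o["ee_pos"]
        M=T@np.array(p["T_tool_cam"]); R=M[:3,:3].T;t=-R@M[:3,3]
    else: R=np.array(p["R"]);t=np.array(p["t"])
    return K,D,R,t
def ray(c,uv):
    K,D,R,t=c; n=cv2.undistortPoints(np.array(uv,float).reshape(-1,1,2),K,D).reshape(-1,2)
    d=np.c_[n,np.ones(len(n))]@R; return -R.T@t,d
def onz(c,uv,z):
    C,d=ray(c,uv); return C+d*((z-C[2])/d[:,2])[:,None]
def tri(c1,u1,c2,u2):
    C1,d1=ray(c1,u1);C2,d2=ray(c2,u2);d1=d1[0]/np.linalg.norm(d1[0]);d2=d2[0]/np.linalg.norm(d2[0])
    s=np.linalg.lstsq(np.c_[d1,-d2],C2-C1,rcond=None)[0];a=C1+s[0]*d1;b=C2+s[1]*d2
    return (a+b)/2,np.linalg.norm(a-b)
def cloud(c,depth):
    v,u=np.mgrid[0:480,0:640]; C,d=ray(c,np.c_[u.ravel(),v.ravel()])
    P=C+d*depth.reshape(-1,1); P[depth.ravel()==0]=np.nan
    return P.reshape(480,640,3)
def proj(c,X):
    K,D,R,t=c; return cv2.projectPoints(np.array(X,float).reshape(-1,3),cv2.Rodrigues(R)[0],t,K,D)[0].reshape(-1,2)
def save(n,im): cv2.imwrite(f"pics/{n}.png",im[:,:,::-1])
def grab(name,n):
    o=get_obs(); im,d=snapshot(name); np.savez(f"pics/{n}.npz",im=im,d=d); save(n,im); return cam(name,o),im,d
E
python3 - <<'E'
from h import *
print(get_obs())
for n in("scene","side","wrist"):
    c,im,d=grab(n,n+"0"); print(n,c[0][0,0],(-c[2].T@c[3]).round(3),c[2][2].round(2),(d>0).mean())
print(camera_params("wrist")["T_tool_cam"])
E
```

```text
pics
{'time': 0.0, 'joint_positions': array([-1.35082123e+00,  2.59324941e-01,  1.53607536e+00, -1.25982667e-05,
        1.34795378e+00, -2.02786186e-01]), 'joint_vel': array([ 0.00136016, -0.00068053, -0.00209785,  0.00011676, -0.00026769,
        0.0012138 ]), 'joint_torque': array([ 8.83916764e-04, -4.37308645e+01, -2.83999586e+01,  7.20780878e-02,
        4.15093673e-02, -1.47760838e-04]), 'ee_pos': array([ 0.22556572, -0.50106283,  0.23183048]), 'tool_rot': array([-8.80626048e-04,  9.77741502e-01,  2.09811295e-01, -1.37110610e-05]), 'wrist_force': array([-0.45457033, -0.36769092, -0.30745123]), 'moment': array([ 0.02143087, -0.02565532,  0.0496352 ]), 'grip_force': 0.0, 'gripper_width': 0.9983491570435162}
scene 507.77018193768225 [ 1.072 -0.429  0.98 ] [-0.51  0.4  -0.76] 0.9957584635416666
side 568.8625717365227 [0.305 1.042 0.897] [ 0.15 -0.79 -0.59] 0.9960221354166666
wrist 378.90163384821744 [ 0.301 -0.468  0.383] [-0.27 -0.12 -0.96] 0.9961165364583333
[[ 7.78154397e-04 -9.55765180e-01 -2.94129760e-01  8.29142217e-02]
 [ 9.99999511e-01  5.64169441e-04  8.12364276e-04  4.09618472e-04]
 [-6.10490466e-04 -2.94130248e-01  9.55765151e-01 -1.51408541e-01]
 [ 0.00000000e+00  0.00000000e+00  0.00000000e+00  1.00000000e+00]]
```

View pics/scene0.png

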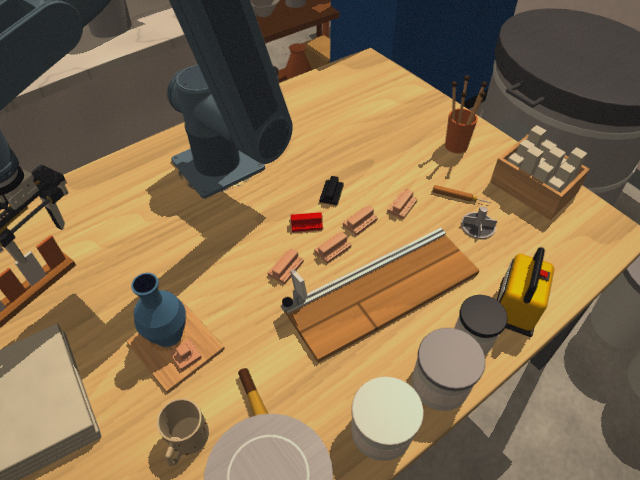

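View pics/side0.png

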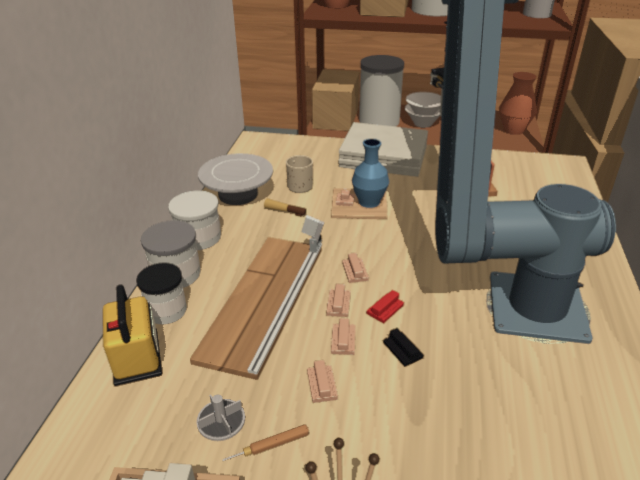

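The scene view shows four terracotta tiles at px (286,265), (333,247), (360,220) and (403,204). Red and black look-alikes are at (306,222) and (332,190). The flag is up at (299,288), the vase at (158,310), and the block at (184,357). The side view shows the same tiles at (355,267), (339,300), (343,335) and (321,380).

```bash
cat > meas.py <<'E'
from h import *
def tiles(n,c,im,d):
    P=cloud(c,d); h=cv2.cvtColor(im,cv2.COLOR_RGB2HSV); z=P[...,2]
    lab=cv2.cvtColor(im,cv2.COLOR_RGB2LAB).astype(int)
    m=((z>0.004)&(z<0.05)).astype(np.uint8)
    k,L,st,ce=cv2.connectedComponentsWithStats(m)
    out=[]
    for i in range(1,k):
        if st[i,4]<120 or st[i,4]>3000: continue
        s=L==i; p=P[s]; top=p[p[:,2]>0.025]
        if len(top)<20: continue
        r=cv2.minAreaRect((top[:,:2]*1000).astype(np.float32)); ra=cv2.minAreaRect((p[:,:2]*1000).astype(np.float32))
        print(n,ce[i].round(0),st[i,4],"rgb",im[s].mean(0).round(),"topz",np.percentile(p[:,2],[50,95]).round(4),"top",np.round(r[0],1),np.round(r[1],1),round(r[2],1),"all",np.round(ra[0],1),np.round(ra[1],1),round(ra[2],1))
E
python3 - <<'E'
from meas import *
for n in("scene","side"):
    f=np.load(f"pics/{n}0.npz"); c=cam(n); tiles(n,c,f["im"],f["d"])
    P=cloud(c,f["d"]); z=P[...,2]; h=cv2.cvtColor(f["im"],cv2.COLOR_RGB2HSV)
    print("bench z",np.nanmedian(z[(abs(z)<.01)]))
    blue=(h[...,0]>95)&(h[...,0]<118)&(h[...,1]>110)&(z>0.01)&(z<.25)&(P[...,0]>.3)&(P[...,0]<.75)&(P[...,1]<-.15)&(P[...,1]>-.6)
    p=P[blue]; print(n,"blue",blue.sum(),p.min(0).round(3),p.max(0).round(3))
    for a,b in((.14,.17),(.185,.22),(.06,.11)):
        q=p[(p[:,2]>a)&(p[:,2]<b)]; print(a,len(q),cv2.minEnclosingCircle((q[:,:2]*1000).astype(np.float32)) if len(q) else "")
E
```

```text
scene [402.   6.] 617 rgb [20. 35. 52.] topz [0.0233 0.0473] top [-397.1 1118.8] [261.  128.7] 55.7 all [-400.7 1149. ] [354.5 169.1] 55.5
scene [618.  10.] 461 rgb [115. 100.  88.] topz [0.0249 0.0475] top [ 146.1 1979.2] [230.6  41.6] 0.3 all [ 127.5 1982.5] [ 42.2 272.6] 88.1
scene [505.  71.] 246 rgb [39. 37. 35.] topz [0.036  0.0485] top [ 175.2 1064.8] [ 27.8 247.3] 58.9 all [ 175.2 1064.8] [ 27.8 247.3] 58.9
scene [ 88. 114.] 2124 rgb [82. 72. 63.] topz [0.0277 0.0477] top [-451.1 -203.9] [573.8  22.4] 89.5 all [-451.7 -204. ] [573.8  24.8] 89.7
scene [528.  93.] 187 rgb [40. 37. 35.] topz [0.0328 0.0486] top [ 331.2 1008.2] [95.  55.3] 30.9 all [ 326.6 1015.9] [95.  73.4] 30.9
scene [589. 115.] 928 rgb [37. 34. 33.] topz [0.0318 0.0482] top [ 533.7 1080.4] [345.6  58.2] 36.6 all [ 531.9 1087. ] [347.9  68.7] 34.1
scene [456. 145.] 281 rgb [91. 52. 30.] topz [0.0281 0.0473] top [374.7 602. ] [74.4 35.2] 40.0 all [370.2 624.6] [96.4 71.6] 58.5
scene [215. 172.] 2144 rgb [64. 71. 73.] topz [0.0131 0.0407] top [ 33.1 -14.3] [131.   65.9] 67.5 all [-3.3 -1.9] [226.4 206.4] 0.2
sce
[... 4676 characters left out ...]
7. 369.] 949 rgb [111.  89.  46.] topz [0.0235 0.0476] top [808.4 327.5] [133.8  66.8] 71.7 all [842.4 313. ] [ 97.8 136.8] 28.1
side [403. 346.] 808 rgb [33. 29. 27.] topz [0.0174 0.0318] top [294.9 193.3] [24.2 81.5] 38.9 all [294.3 192.6] [54.5 83.8] 40.2
side [322. 381.] 931 rgb [186. 143. 114.] topz [0.0132 0.0322] top [447.2 314.2] [21.8 82.7] 19.0 all [447.1 313.9] [50.4 84.8] 19.2
side [221. 418.] 1143 rgb [115. 108. 101.] topz [0.0071 0.0356] top [619.8 428. ] [62.7 62.1] 86.7 all [618.7 428.5] [87.9 87.6] 21.2
bench z -0.0018774207646852226
side blue 47 [ 0.415 -0.377  0.198] [ 0.45  -0.346  0.204]
0.14 0 
0.185 47 ((432.2701110839844, -360.3323974609375), 17.67130470275879)
0.06 0
```

```bash
python3 - <<'E'
from h import *
for n,pts in(("scene",[(302,303),(443,233),(290,305),(319,357),(478,270),(299,275),(175,300),(170,388),(223,347),(184,357),(147,282)]),("side",[(318,240),(258,368),(200,360),(268,240),(312,227),(372,145),(345,198)])):
    f=np.load(f"pics/{n}0.npz");P=cloud(cam(n),f["d"])
    for u,v in pts: print(n,u,v,P[v,u].round(4))
a=np.load("pics/scene0.npz")["im"]; 
c1=cv2.resize(a[230:330,240:400],(640,400),interpolation=cv2.INTER_CUBIC)
save("cropA",c1)
b=np.load("pics/wrist0.npz")["im"]; save("w",b)
E
```

```text
scene 302 303 [ 0.5525 -0.0908  0.0303]
scene 443 233 [0.5958 0.3119 0.0273]
scene 290 305 [ 0.5516 -0.1215  0.0495]
scene 319 357 [ 0.6756 -0.1362  0.0172]
scene 478 270 [0.7255 0.301  0.0195]
scene 299 275 [ 0.5416 -0.0875  0.1207]
scene 175 300 [ 0.4437 -0.3263  0.1236]
scene 170 388 [ 0.5493 -0.4202  0.0125]
scene 223 347 [ 0.53   -0.2839  0.0083]
scene 184 357 [ 0.5146 -0.3648  0.0309]
scene 147 282 [ 0.436  -0.3612  0.2068]
side 318 240 [ 0.5317 -0.0946  0.0528]
side 258 368 [0.5764 0.315  0.0259]
side 200 360 [0.7023 0.307  0.0163]
side 268 240 [ 0.6703 -0.1183  0.0189]
side 312 227 [ 0.5449 -0.0877  0.0959]
side 372 145 [ 0.4291 -0.3434  0.2024]
side 345 198 [ 0.5001 -0.3453  0.0268]
```

There are four border tiles, and the red and black look-alikes stay put. Next I'll bring the wrist camera over the stop end of the board.

Emit:
send_rows --targets '[[[0,0,-60,0,0,0,0],[0,0,-90,0,0,0,0],[46,-32,-90,0,0,-0.1,0],[93,-63,-90,0,0,-0.2,0],[140,-95,-90,0,0,-0.31,0],[186,-127,-90,0,0,-0.42,0],[232,-158,-90,0,0,-0.52,0],[279,-190,-90,0,0,-0.63,0],[326,-222,-90,0,0,-0.73,0],[372,-254,-90,0,0,-0.83,0]]]'

```text
time: 1.4
ee_pos: [0.4613, -0.1155, 0.3226]
tool_rot: [0.0, 0.809, 0.588, -0.0]
wrist_force: [0.8, -0.8, 0.6]
gripper_width: 1.004
grip_force: 0.0
```

```bash
cat >> h.py <<'E'
def state():
    o=get_obs(); R=Rq(o["tool_rot"]); psi=np.degrees(np.arctan2(R[1,0],R[0,0]))
    print("t",round(o["time"],1),"tcp",(o["ee_pos"]*1000).round(1),"psi",psi.round(2),"tiltz",(R[:,2]*1000).round(1),"F",o["wrist_force"].round(1),"w",round(o["gripper_width"]*93,1),"gf",round(o["grip_force"],1),"J",o["joint_positions"].round(2)); return o,R,psi
def to(x,y,z,psi_t=None):
    o,R,psi=state(); d=R.T@(np.array([x,y,z])-o["ee_pos"]*1000)
    s="" if psi_t is None else " rz %.3f"%(-np.radians((psi_t-psi+180)%360-180))
    print("shift mm",d.round(1),s)
E
python3 -c "
from h import *
to(520,-20,320,84)"
```

```text
t 1.4 tcp [ 461.3 -115.5  322.6] psi 71.97 tiltz [ 0.e+00 -1.e-01 -1.e+03] F [ 0.8 -0.8  0.6] w 93.3 gf 0.0 J [-0.48  0.07  1.54 -0.    1.53 -0.17]
shift mm [109.   26.2   2.6]  rz -0.210
```

Emit:
send_rows --targets '[[[40,10,0,0,0,-0.1,0],[80,20,0,0,0,-0.21,0],[109,26,0,0,0,-0.21,0],[109,26,0,0,0,-0.21,0],[109,26,0,0,0,-0.21,0],[109,26,0,0,0,-0.21,0],[109,26,0,0,0,-0.21,0],[109,26,0,0,0,-0.21,0],[109,26,0,0,0,-0.21,0],[109,26,0,0,0,-0.21,0]]]'

```text
time: 2.65
ee_pos: [0.5195, -0.022, 0.3227]
tool_rot: [0.0, 0.744, 0.668, 0.0]
wrist_force: [0.1, 0.2, 1.0]
gripper_width: 1.001
grip_force: 0.0
```

```bash
python3 -c "
from meas import *
c,im,d=grab('wrist','w1'); state()
tiles('w',c,im,d)"
```

```text
t 2.7 tcp [519.5 -21.9 322.7] psi 83.81 tiltz [    0.    -0. -1000.] F [-0.7  0.6 -0.3] w 93.1 gf 0.0 J [-0.26  0.16  1.44 -0.    1.54 -0.15]
w [220.  31.] 2886 rgb [131. 103.  71.] topz [0.0138 0.032 ] top [427.9 174.3] [23.  64.4] 6.3 all [427.2 179.3] [51.1 74.5] 6.6
w [563.  29.] 1461 rgb [71. 62. 51.] topz [0.0282 0.0476] top [815.6 135.4] [22.4 76.8] 44.5 all [815.2 138.2] [26.1 79.3] 39.4
w [572. 123.] 2095 rgb [73. 64. 53.] topz [0.0293 0.0481] top [831.6  34.5] [115.3  44.2] 83.8 all [835.8  33.1] [117.8  52.7] 85.2
w [170. 137.] 2957 rgb [117.  31.  10.] topz [0.0208 0.0319] top [347.4  69. ] [81.3 22.4] 59.0 all [347.1  69.2] [81.3 50.9] 58.7
w [258. 228.] 2503 rgb [133.  92.  59.] topz [0.0175 0.0319] top [434.4 -55. ] [22.8 79.4] 20.4 all [434.3 -54.9] [51.2 79.9] 21.5
w [570. 238.] 1998 rgb [78. 69. 58.] topz [0.0293 0.048 ] top [ 840.9 -114. ] [121.1  55.1] 61.8 all [ 840.9 -114. ] [121.1  55.1] 61.8
w [420. 369.] 574 rgb [27. 15.  7.] topz [0.0225 0.0261] top [ 636.3 -285.1] [11.4 56.6] 79.4 all [ 635.3 -280.2] [19.7 58.1] 87.9
w [329. 431.] 2277 rgb [88. 61. 37.] topz [0.0121 0.0438] top [ 464.9 -348.9] [ 37.8 116.8] 71.3 all [ 468.7 -381.7] [ 98.2 188.3] 72.0
w [434. 439.] 1082 rgb [48. 38. 25.] topz [0.0286 0.0479] top [ 653.1 -410.5] [77.5 31.4] 7.6 all [ 650.5 -413.8] [79.4 37.2] 15.7
```

View pics/w1.png

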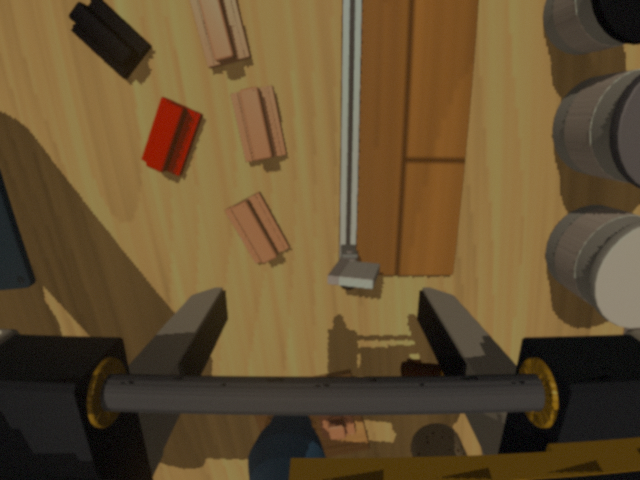

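The wrist view shows the flag up at (354,270) and the rail running down columns 345–362. Tiles are at (258,228), (259,125) and (220,30). Next I'll fit the rail, board and flag.

```bash
cat > brd.py <<'E'
from h import *
def fit(P):
    x,y,z=P[...,0]*1000,P[...,1]*1000,P[...,2]*1000
    th=np.radians(-6.1)
    for it in range(3):
        ex=np.array([np.cos(th),np.sin(th)]);ey=np.array([-np.sin(th),np.cos(th)])
        a=x*ex[0]+y*ex[1]; b=x*ey[0]+y*ey[1]
        o0=np.array([555,-90.]); a0,b0=o0@ex,o0@ey
        reg=(abs(a-a0)<80)&(b>b0+30)&(b<b0+420)
        rail=reg&(z>23.5)&(z<30)&(abs(a-a0)<35)
        E=[];W=[]
        for s in np.arange(b0+30,b0+400,10):
            q=a[rail&(b>s)&(b<s+10)]
            if len(q)>15: E.append((s+5,np.percentile(q,98)));W.append((s+5,np.percentile(q,2)))
        E=np.array(E);W=np.array(W)
        if len(E)<3: print("few");return
        m,k=np.polyfit(E[:,0],E[:,1],1); m2,k2=np.polyfit(W[:,0],W[:,1],1)
        th-=np.arctan((m+m2)/2)
    tops=reg&(a>a0+30)&(z>12)&(z<22)
    brd=(z>12)&(z<22)&(a>a0+25)&(a<a0+110)&(b<b0+450)&(b>b0-80)
    print("yaw",np.degrees(th),"rail width",np.median(E[:,1]-W[:,1]),"inner a",np.median(E[:,1]),"outer",np.median(W[:,1]),"rail z",np.median(z[rail]),"board z",np.median(z[tops]),"span",E[:,0].min()-b0,E[:,0].max()-b0)
    bb=b[brd&(a>a0+30)&(a<a0+100)]; aa=a[(z>12)&(z<22)&(a>a0+25)&(a<a0+160)&(b>b0+20)&(b<b0+250)]
    print("board b end lo/hi",np.percentile(bb,[.5,99.5]),"far a",np.percentile(aa,99.5))
    fl=(z>62)&(z<140)&(abs(a-a0)<90)&(abs(b-b0)<70)
    q=np.c_[a[fl],b[fl],z[fl]]
    if len(q): print("flag a",np.percentile(q[:,0],[1,50,99]),"b",np.percentile(q[:,1],[1,50,99]),"z",np.percentile(q[:,2],[1,50,99]))
    return th
E
python3 - <<'E'
from brd import *
f=np.load("pics/w1.npz"); fit(cloud(cam("wrist"),f["d"]))
for n in("scene","side"):
    f=np.load(f"pics/{n}0.npz"); print(n); fit(cloud(cam(n),f["d"]))
E
```

```text
yaw -6.110171174132794 rail width 19.0083408827561 inner a 561.1506622160388 outer 542.2500499771876 rail z 26.429199886847222 board z 17.540900649152867 span 35.0 275.0
board b end lo/hi [-66.25080328 250.16279575] far a 690.7325063812982
flag a [526.98865015 552.95044099 579.75491549] b [-38.48424347 -29.30985656 -23.30832501] z [ 63.35204709 107.76002159 127.10691447]
scene
yaw -6.293772429602481 rail width 19.531422701658926 inner a 560.8111834184625 outer 541.3857657666839 rail z 26.83713304745472 board z 18.150570420229606 span 35.0 395.0
board b end lo/hi [-66.46314198 378.70931518] far a 690.1798377234206
flag a [525.33597019 557.01864028 582.12828718] b [-43.37277248 -36.65099695 -27.06326524] z [ 62.70336842 104.57145077 127.18389037]
side
yaw -6.390584703311192 rail width 18.788874643846214 inner a 556.490648526898 outer 537.8669956516899 rail z 25.554590898197226 board z 16.08460741898654 span 35.0 395.0
board b end lo/hi [-59.79249408 386.14775334] far a 686.9242723208994
flag a [524.026243   549.10638789 576.47888748] b [-34.93306548 -26.08617825 -19.18982433] z [ 62.58175758  97.29926641 125.10631482]
```

Emit:
send_rows --targets '[[[-20,-20,0,0,0,0,1],[-65,-39,0,0,0,0,1],[-65,-39,60,0,0,0,1],[-65,-39,110,0,0,0,1],[-65,-39,160,0,0,0,1],[-65,-39,200,0,0,0,1],[-65,-39,221,0,0,0,1],[-65,-39,221,0,0,0,1],[-65,-39,221,0,0,0,1],[-65,-39,221,0,0,0,1]]]'

```text
time: 3.95
ee_pos: [0.4747, -0.0826, 0.103]
tool_rot: [0.001, 0.744, 0.668, 0.001]
wrist_force: [-1.0, -0.4, 0.8]
gripper_width: 0.012
grip_force: 0.0
```

Emit:
send_rows --targets '[[[0,12,0,0,0,0,1],[0,24,0,0,0,0,1],[0,34,0,0,0,0,1],[0,44,0,0,0,0,1],[0,52,0,0,0,0,1],[0,60,0,0,0,0,1],[0,68,0,0,0,0,1],[0,75,0,0,0,0,1],[0,75,0,0,0,0,1],[0,75,0,0,0,0,1]]]'

```text
time: 5.2
ee_pos: [0.548, -0.0903, 0.1016]
tool_rot: [-0.0, 0.744, 0.668, -0.0]
wrist_force: [-0.1, 0.3, 0.2]
gripper_width: 0.006
grip_force: 0.0
```

```bash
python3 -c "
from h import *
to(541,114,322.7,83.81)
c,im,d=grab('wrist','w2')"
```

```text
t 5.2 tcp [548.  -90.3 101.6] psi 83.81 tiltz [-5.e-01  2.e-01 -1.e+03] F [-0.1  0.3  0.2] w 0.5 gf 0.0 J [-0.36  0.39  1.69 -0.    1.06 -0.26]
shift mm [ 202.4  -29.1 -221.1]  rz 0.000
```

View pics/w2.png

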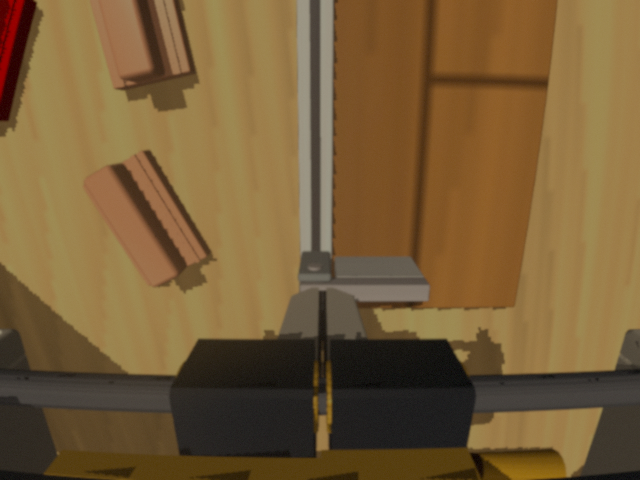

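```bash
python3 - <<'E'
from h import *
f=np.load("pics/w2.npz"); P=cloud(cam("wrist"),f["d"])*1000
th=np.radians(-6.2);ex=np.array([np.cos(th),np.sin(th)]);ey=np.array([-np.sin(th),np.cos(th)])
a=P[...,:2]@ex;b=P[...,:2]@ey;z=P[...,2]
print("flagtop z",np.nanmedian(z[284:296,345:420]))
m=(z>66)&(z<70)&(a>568)&(a<608)&(b>-60)&(b<0)
for A in range(570,610,8):
    q=b[m&(abs(a-A)<4)]; print(A,len(q),np.percentile(q,[2,50,98]))
print("a max",np.percentile(a[m],99))
rows=[]
rail=(z>24)&(z<29)&(b>20)&(b<130)&(abs(a-552)<14); brd=(z>15)&(z<20)&(b>0)&(b<140)&(a>560)&(a<720)
for s in range(20,130,10):
    rows.append((s+5,np.percentile(a[rail&(b>s)&(b<s+10)],[1,99]),np.percentile(a[brd&(b>s)&(b<s+10)],[.5,99.5])))
for r in rows[::2]: print(r[0],r[1].round(1),r[2].round(1))
# pixel-edge ray casting
c=cam("wrist")
for u in(345,380,410):
    col=f["im"][245:310,u].astype(int).sum(1); print(u,col[::1].tolist()[5:60:1])
q=b[(z>15)&(z<20)&(a>620)&(a<680)&(b<0)]; print("end",np.percentile(q,[.5,2]))
E
```

```text
flagtop z 67.26770681597768
570 135 [-37.19010267 -31.44843583 -28.24489634]
578 247 [-37.78583507 -32.96398737 -28.69931597]
586 249 [-37.94326348 -33.14333956 -28.49971118]
594 248 [-37.86442313 -33.01854079 -28.44584517]
602 250 [-37.82972861 -33.04801925 -28.48142751]
a max 607.7138092021903Traceback (most recent call last):
  File "<stdin>", line 13, in <module>
    return _quantile_unchecked(
        a, q, axis, out, overwrite_input, method, keepdims, weights)
    return _ureduce(a,
                    func=_quantile_ureduce_func,
    ...<5 lines>...
                    overwrite_input=overwrite_input,
                    method=method)
    r = func(a, **kwargs)
    result = _quantile(arr,
                       quantiles=q,
    ...<2 lines>...
                       out=out,
                       weights=wgt)
    slices_having_nans = np.isnan(arr[-1, ...])
                                  ~~~^^^^^^^^^
IndexError: index -1 is out of bounds for axis 0 with size 0
```

The flag is down, with its plate at px (330–428, 258–300) and its face at b≈-28. The vase comes next.

Emit:
send_rows --targets '[[[0,-5,-60,0,0,0,1],[0,-5,-120,0,0,0,1],[-10,-5,-180,0,0,0,0],[-40,-15,-198,0,0,0,0],[-95,-30,-198,0,0,0,0],[-150,-45,-198,0,0,0,0],[-205,-60,-198,0,0,0,0],[-255,-76,-198,0,0,0,0],[-284,-84,-198,0,0,0,0],[-284,-84,-198,0,0,0,0]]]'

```text
time: 6.5
ee_pos: [0.4329, -0.3654, 0.2992]
tool_rot: [-0.0, 0.745, 0.667, -0.0]
wrist_force: [0.3, 0.6, 0.8]
gripper_width: 0.816
grip_force: 0.0
```

Emit:
send_rows --targets '[[[0,0,0,0,0,0,0],[0,0,0,0,0,0,0],[0,0,0,0,0,0,0],[0,0,0,0,0,0,0],[0,0,0,0,0,0,0],[0,0,0,0,0,0,0],[0,0,0,0,0,0,0],[0,0,0,0,0,0,0],[0,0,0,0,0,0,0],[0,0,0,0,0,0,0]]]'

```text
time: 7.75
ee_pos: [0.4342, -0.3637, 0.2997]
tool_rot: [0.0, 0.744, 0.668, 0.0]
wrist_force: [0.7, 0.2, -0.6]
gripper_width: 1.0
grip_force: 0.0
```

```bash
python3 - <<'E'
from h import *
to(434,-363,300,83.81)
c,im,d=grab('wrist','w3'); P=cloud(c,d)*1000
x,y,z=P[...,0],P[...,1],P[...,2]
m=(z>195)&(z<212)&(np.hypot(x-434,y+363)<45); q=np.c_[x[m],y[m]].astype(np.float32)
print(m.sum(),"rim",cv2.minEnclosingCircle(q),"z",np.median(z[m]),"hull ell",cv2.fitEllipse(cv2.convexHull(q)))
print("side/scene rims by ray, z204:")
E
```

```text
t 7.8 tcp [ 434.2 -363.7  299.7] psi 83.81 tiltz [ 1.e-01 -0.e+00 -1.e+03] F [ 0.7  0.2 -0.6] w 93.0 gf 0.0 J [-0.89  0.25  1.38  0.    1.51 -0.79]
shift mm [ 0.7 -0.2 -0.3]  rz -0.000
4185 rim ((435.1489562988281, -366.9059143066406), 26.135648727416992) z 203.54543935616243 hull ell ((434.9848937988281, -366.81597900390625), (51.42683410644531, 51.82209014892578), 5.334787368774414)
side/scene rims by ray, z204:
```

View pics/w3.png

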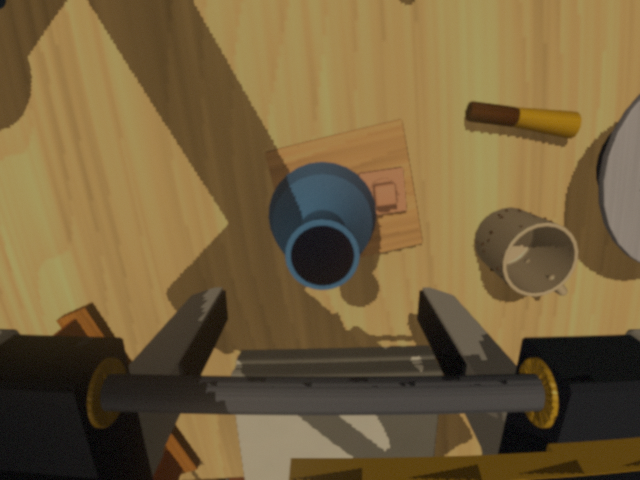

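The rim is at px (322,252), centred at (435,-367) with a 51.6 mm diameter, which matches the text. I'll descend and grip the neck.

Emit:
send_rows --targets '[[[-3,1,30,0,0,0,0],[-3,1,70,0,0,0,0],[-3,1,110,0,0,0,0],[-3,1,130,0,0,0,0],[-3,1,138,0,0,0,0],[-3,1,138,0,0,0,0.3],[-3,1,138,0,0,0,1],[-3,1,138,0,0,0,1],[-3,1,138,0,0,0,1],[-3,1,138,0,0,0,1]]]' --force 30

```text
time: 9.05
ee_pos: [0.4348, -0.3669, 0.162]
tool_rot: [0.0, 0.744, 0.668, -0.0]
wrist_force: [-1.0, 0.2, 2.0]
gripper_width: 0.545
grip_force: 30.0
```

```bash
python3 -c "
from h import *
to(370,-200,202)"
```

```text
t 9.1 tcp [ 434.8 -366.9  162. ] psi 83.82 tiltz [ 2.e-01 -5.e-01 -1.e+03] F [-1.   0.2  2. ] w 50.7 gf 30.0 J [-0.9   0.35  1.59 -0.    1.2  -0.79]
shift mm [158.9 -82.4 -40. ]
```

Emit:
send_rows --targets '[[[0,0,-2,0,0,0,1],[0,0,-4,0,0,0,1],[0,0,-6,0,0,0,1],[0,0,-8,0,0,0,1],[0,0,-8,0,0,0,1],[0,0,-8,0,0,0,1],[0,0,-8,0,0,0,1],[0,0,-8,0,0,0,1],[0,0,-8,0,0,0,1],[0,0,-8,0,0,0,1]]]' --force 40

```text
time: 10.3
ee_pos: [0.4348, -0.3668, 0.1696]
tool_rot: [-0.0, 0.744, 0.668, 0.0]
wrist_force: [0.3, 0.1, -6.3]
gripper_width: 0.542
grip_force: 40.0
```

```bash
python3 -c "
from h import *
state()
c,im,d=grab('wrist','w4')
c2,im2,d2=grab('side','s4'); save('s4c',cv2.resize(im2[100:260,300:500],(600,480)))"
```

```text
t 10.3 tcp [ 434.8 -366.8  169.6] psi 83.81 tiltz [   -0.     0. -1000.] F [ 0.3  0.1 -6.3] w 50.4 gf 40.0 J [-0.9   0.34  1.58  0.    1.22 -0.79]
```

View pics/s4c.png

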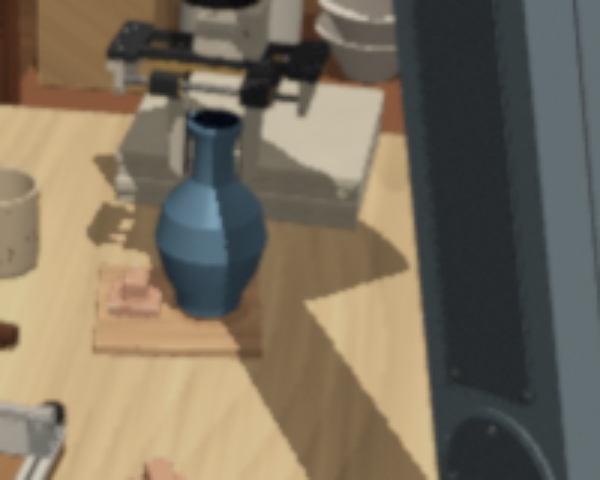

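The vase is held by the lip, upright and clear of the disc, at px (212,220) in the crop. Next I'll carry it to the parking place.

Emit:
send_rows --targets '[[[0,0,-16,0,0,0,1],[0,0,-32,0,0,0,1],[10,-5,-32,0,0,0,1],[35,-18,-32,0,0,0,1],[68,-35,-32,0,0,0,1],[101,-52,-32,0,0,0,1],[134,-69,-32,0,0,0,1],[152,-79,-32,0,0,0,1],[159,-82,-32,0,0,0,1],[159,-82,-32,0,0,0,1]]]'

```text
time: 11.65
ee_pos: [0.3709, -0.2003, 0.202]
tool_rot: [0.001, 0.744, 0.668, -0.0]
wrist_force: [-0.1, -0.3, -5.9]
gripper_width: 0.546
grip_force: 40.0
```

Emit:
send_rows --targets '[[[0,0,10,0,0,0,1],[0,0,22,0,0,0,1],[0,0,34,0,0,0,1],[0,0,42,0,0,0,1],[0,0,46,0,0,0,1],[0,0,48,0,0,0,1],[0,0,50,0,0,0,1],[0,0,51,0,0,0,1],[0,0,51,0,0,0,1],[0,0,51,0,0,0,1]]]'

```text
time: 12.9
ee_pos: [0.3705, -0.1999, 0.1508]
tool_rot: [0.0, 0.744, 0.668, 0.0]
wrist_force: [0.3, 0.3, -4.9]
gripper_width: 0.54
grip_force: 40.0
```

```bash
python3 -c "
from h import *
state()"
```

```text
t 12.9 tcp [ 370.5 -199.9  150.8] psi 83.81 tiltz [ 3.e-01 -2.e-01 -1.e+03] F [ 0.3  0.3 -4.9] w 50.2 gf 40.0 J [-0.76  0.1   1.94  0.    1.09 -0.65]
```

Lower gently by a little more, release, then rise.

Emit:
send_rows --targets '[[[0,0,1,0,0,0,1],[0,0,1.5,0,0,0,1],[0,0,1.5,0,0,0,1],[0,0,1.5,0,0,0,0.3],[0,0,1.5,0,0,0,0],[0,0,1.5,0,0,0,0],[0,0,1.5,0,0,0,0],[0,0,-40,0,0,0,0],[0,0,-90,0,0,0,0],[0,0,-140,0,0,0,0]]]'

```text
time: 14.15
ee_pos: [0.3702, -0.1997, 0.292]
tool_rot: [-0.0, 0.744, 0.668, 0.0]
wrist_force: [1.2, -0.0, 0.1]
gripper_width: 1.0
grip_force: 0.0
```

```bash
python3 -c "
from h import *
to(480,-360,220,83.81)
c,im,d=grab('side','s5');P=cloud(c,d)*1000; z=P[...,2]; m=(abs(P[...,0]-370)<50)&(abs(P[...,1]+200)<50)&(z>180)&(z<215); print(z[m].max(), cv2.minEnclosingCircle(P[m][:,:2].astype(np.float32)))
c,im,d=grab('scene','sc5');P=cloud(c,d)*1000; z=P[...,2]; m=(abs(P[...,0]-370)<50)&(abs(P[...,1]+200)<50)&(z>180)&(z<205); print(z[m].max(), cv2.minEnclosingCircle(P[m][:,:2].astype(np.float32)))
m=(abs(P[...,0]-500)<60)&(abs(P[...,1]+365)<60)&(z>35)&(z<50);q=P[m][:,:2].astype(np.float32);print('boss',np.median(z[m]),cv2.minAreaRect(q))
"
```

```text
t 14.2 tcp [ 370.2 -199.7  292. ] psi 83.81 tiltz [-3.e-01  3.e-01 -1.e+03] F [ 1.2 -0.   0.1] w 93.0 gf 0.0 J [-0.76 -0.02  1.71  0.    1.45 -0.65]
shift mm [-147.6  126.4   71.9]  rz -0.000
194.04785108490285 ((366.077880859375, -195.82742309570312), 31.213041305541992)
196.3951937768491 ((370.02239990234375, -200.44203186035156), 27.04070281982422)
boss 43.60485361971922 ((505.33087158203125, -359.5801696777344), (24.69309425354004, 25.994747161865234), 89.56138610839844)
```

Emit:
send_rows --targets '[[[-30,32,0,0,0,0,0],[-60,63,0,0,0,0,0],[-90,95,0,0,0,0,0],[-120,126,10,0,0,0,0],[-144,151,40,0,0,0,0],[-144,151,90,0,0,0,0],[-144,151,110,0,0,0,0],[-144,151,110,0,0,0,0],[-144,151,110,0,0,0,0],[-144,151,110,0,0,0,0]]]'

```text
time: 15.5
ee_pos: [0.5056, -0.3599, 0.1823]
tool_rot: [0.001, 0.744, 0.668, 0.0]
wrist_force: [0.0, -0.4, -0.3]
gripper_width: 0.998
grip_force: 0.0
```

```bash
cat > top.py <<'E'
from h import *
def top(P,x0,y0,r,zlo,zhi):
    x,y,z=P[...,0]*1000,P[...,1]*1000,P[...,2]*1000
    m=(np.hypot(x-x0,y-y0)<r)&(z>zlo)&(z<zhi); q=np.c_[x[m],y[m]].astype(np.float32)
    q=q[cv2.connectedComponents(m.astype(np.uint8))[1][m]>0]; R=cv2.minAreaRect(q)
    print(len(q),"z",np.median(z[m]).round(1),np.round(R[0],1),np.round(R[1],1),round(R[2],1)); return R
E
python3 - <<'E'
from top import *
state()
c,im,d=grab('wrist','w6');P=cloud(c,d)
top(P,505,-360,40,38,50); top(P,505,-360,45,19,50)
E
```

```text
t 15.5 tcp [ 505.6 -359.9  182.3] psi 83.82 tiltz [    2.    -2. -1000.] F [ 0.  -0.4 -0.3] w 92.8 gf 0.0 J [-0.8   0.42  1.43  0.    1.29 -0.69]
857 z 42.9 [ 505.6 -360.2] [23.9 24.5] 2.4
3376 z 23.7 [ 505.6 -360.1] [50.1 50.4] 2.6
```

View pics/w6.png

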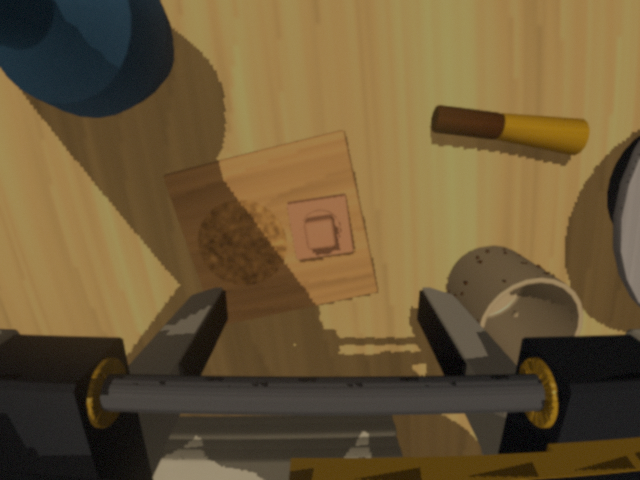

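The block is at px (321,231), centred at (505.6,-360) with a 50 mm base and a 24 mm boss at z 43, turned 2.5°. That fits the text. The cork disc is at px (242,242).

Emit:
send_rows --targets '[[[0,0,30,0,0,-0.08,0.4],[0,0,70,0,0,-0.152,0.4],[0,0,110,0,0,-0.152,0.4],[0,0,130,0,0,-0.152,0.4],[0,0,138,0,0,-0.152,0.4],[0,0,141,0,0,-0.152,0.4],[0,0,141,0,0,-0.152,1],[0,0,141,0,0,-0.152,1],[0,0,141,0,0,-0.152,1],[0,0,141,0,0,-0.152,1]]]' --force 25

```text
time: 16.8
ee_pos: [0.5052, -0.3595, 0.0401]
tool_rot: [0.0, 0.691, 0.723, -0.0]
wrist_force: [-0.9, -0.2, 2.4]
gripper_width: 0.256
grip_force: 25.0
```

```bash
cat >> h.py <<'E'
TH=np.radians(-6.2);EX=np.array([np.cos(TH),np.sin(TH)]);EY=np.array([-np.sin(TH),np.cos(TH)])
def W(a,b): return EX*a+EY*b     # board coords (a across, b along) -> world mm
def ab(x,y): return np.array([[x,y]])@np.c_[EX,EY]
def tob(a,b,z,psi=83.8): x,y=W(a,b); to(x,y,z,psi)
E
python3 - <<'E'
from h import *
f=np.load('pics/w6.npz'); o=get_obs()
tob(561.3+27,-28+28,130)
E
```

```text
t 16.8 tcp [ 505.2 -359.5   40.1] psi 92.52 tiltz [ 4.e-01 -5.e-01 -1.e+03] F [-0.9 -0.2  2.4] w 23.9 gf 25.0 J [-0.8   0.56  1.58 -0.    1.   -0.84]
shift mm [292.1  92.7 -90. ]  rz 0.152
```

Emit:
send_rows --targets '[[[0,0,-40,0,0,0,1],[0,0,-85,0,0,0,1],[30,10,-90,0,0,0.02,1],[75,24,-90,0,0,0.05,1],[125,40,-90,0,0,0.08,1],[175,56,-90,0,0,0.11,1],[225,72,-90,0,0,0.13,1],[265,84,-90,0,0,0.152,1],[292,93,-90,0,0,0.152,1],[292,93,-90,0,0,0.152,1]]]'

```text
time: 18.05
ee_pos: [0.5852, -0.0614, 0.1296]
tool_rot: [-0.0, 0.743, 0.669, 0.0]
wrist_force: [0.3, -1.2, -0.5]
gripper_width: 0.256
grip_force: 25.0
```

```bash
python3 - <<'E'
from h import *
tob(589.3,0.3,54,83.8)
E
```

```text
t 18.1 tcp [585.2 -61.4 129.6] psi 84.0 tiltz [-2.e-01  4.e-01 -1.e+03] F [ 0.3 -1.2 -0.5] w 23.8 gf 25.0 J [-0.29  0.41  1.58  0.    1.15 -0.19]
shift mm [-1.9  0.9 75.6]  rz 0.003
```

Emit:
send_rows --targets '[[[-2,1,25,0,0,0,1],[-2,1,50,0,0,0,1],[-2,1,65,0,0,0,1],[-2,1,74,0,0,0,1],[-2,1,79,0,0,0,1],[-2,1,81,0,0,0,1],[-2,1,82,0,0,0,1],[-2,1,83,0,0,0,1],[-2,1,83,0,0,0,1],[-2,1,83,0,0,0,1]]]'

```text
time: 19.3
ee_pos: [0.5867, -0.0647, 0.0608]
tool_rot: [0.002, 0.744, 0.668, 0.002]
wrist_force: [-31.4, 16.5, 97.6]
gripper_width: 0.252
grip_force: 51.5
```

```bash
python3 - <<'E'
from h import *
o,R,p=state(); print(ab(*o["ee_pos"][:2]*1000))
E
```

```text
t 19.3 tcp [586.7 -64.7  60.8] psi 83.83 tiltz [ 6.8e+00 -2.0e-01 -1.0e+03] F [-31.4  16.5  97.6] w 23.4 gf 51.5 J [-0.3   0.49  1.65  0.    1.   -0.19]
[[590.27995897  -0.93630265]]
```

Emit:
send_rows --targets '[[[0,0,-15,0,0,0,1],[0,0,-25,0,0,0,1],[0,0,-40,0,0,0,1],[0,0,-60,0,0,0,1],[0,0,-60,0,0,0,1],[0,0,-60,0,0,0,1],[0,0,-60,0,0,0,1],[0,0,-60,0,0,0,1],[0,0,-60,0,0,0,1],[0,0,-60,0,0,0,1]]]'

```text
time: 20.55
ee_pos: [0.5861, -0.0643, 0.1067]
tool_rot: [-0.001, 0.745, 0.668, 0.002]
wrist_force: [2.1, 8.2, 0.7]
gripper_width: 0.255
grip_force: 35.0
```

```bash
python3 - <<'E'
from h import *
state()
c,im,d=grab('wrist','w7')
for n in ('scene','side'):
  c2,im2,d2=grab(n,n+'7')
s=np.load('pics/scene7.npz')['im'][210:330,240:400]; s2=np.load('pics/side7.npz')['im'][180:300,240:400]
save('c7',np.vstack([np.hstack([cv2.resize(s,(400,300)),cv2.resize(s2,(400,300))]),np.hstack([cv2.resize(im,(400,300)),cv2.resize(im[180:420,180:500],(400,300))])]))
E
```

```text
t 20.6 tcp [586.1 -64.3 106.7] psi 83.76 tiltz [    1.      3.6 -1000. ] F [2.1 8.2 0.7] w 23.7 gf 35.0 J [-0.3   0.44  1.6   0.    1.1  -0.19]
```

View pics/c7.png

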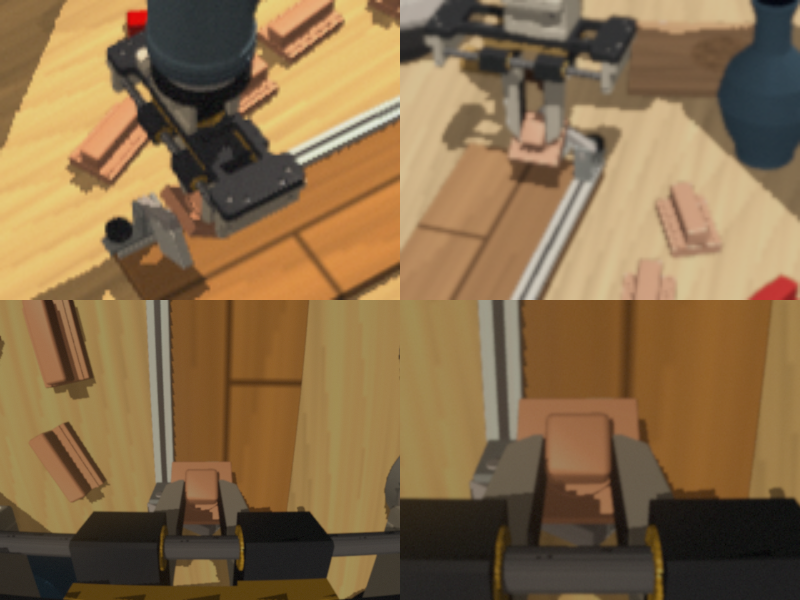

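The block has tilted in the grip against the flag at px (165,230) in the top-left panel. I'll back off along +y and look again.

Emit:
send_rows --targets '[[[5,0,0,0,0,0,1],[12,0,0,0,0,0,1],[20,0,0,0,0,0,1],[30,0,0,0,0,0,1],[45,0,0,0,0,0,1],[60,0,0,0,0,0,1],[60,0,0,0,0,0,1],[60,0,0,0,0,0,1],[60,0,0,0,0,0,1],[60,0,0,0,0,0,1]]]'

```text
time: 21.95
ee_pos: [0.5924, -0.0064, 0.1067]
tool_rot: [0.0, 0.744, 0.668, -0.0]
wrist_force: [-0.4, 0.8, -0.2]
gripper_width: 0.255
grip_force: 34.8
```

```bash
python3 - <<'E'
from h import *
o,R,p=state(); print(ab(*o["ee_pos"][:2]*1000))
c,im,d=grab('wrist','w8')
for n in ('scene','side'):
  c2,im2,d2=grab(n,n+'8')
s=np.load('pics/scene8.npz')['im'][210:330,240:400]; s2=np.load('pics/side8.npz')['im'][180:300,240:400]
save('c8',np.vstack([np.hstack([cv2.resize(s,(400,300)),cv2.resize(s2,(400,300))]),np.hstack([cv2.resize(im,(400,300)),cv2.resize(im[180:420,180:500],(400,300))])]))
P=cloud(c2,np.load('pics/side8.npz')['d'])*1000
A=P[...,:2]@EX;B=P[...,:2]@EY;Z=P[...,2]
m=(A>570)&(A<612)&(B<-10)&(B>-60)&(Z>25); print("flag pts",m.sum(),np.percentile(Z[m],[1,50,99]) if m.sum() else 0,np.percentile(B[m],[1,99]) if m.sum() else 0)
E
```

```text
t 21.9 tcp [592.4  -6.4 106.7] psi 83.78 tiltz [-0.e+00 -1.e-01 -1.e+03] F [-0.4  0.8 -0.2] w 23.7 gf 34.8 J [-0.2   0.44  1.6  -0.    1.1  -0.09]
[[589.58398519  57.62875409]]
flag pts 101 [25.75754876 50.92245597 67.72298568] [-36.19137516 -22.11349388]
```

View pics/c8.png

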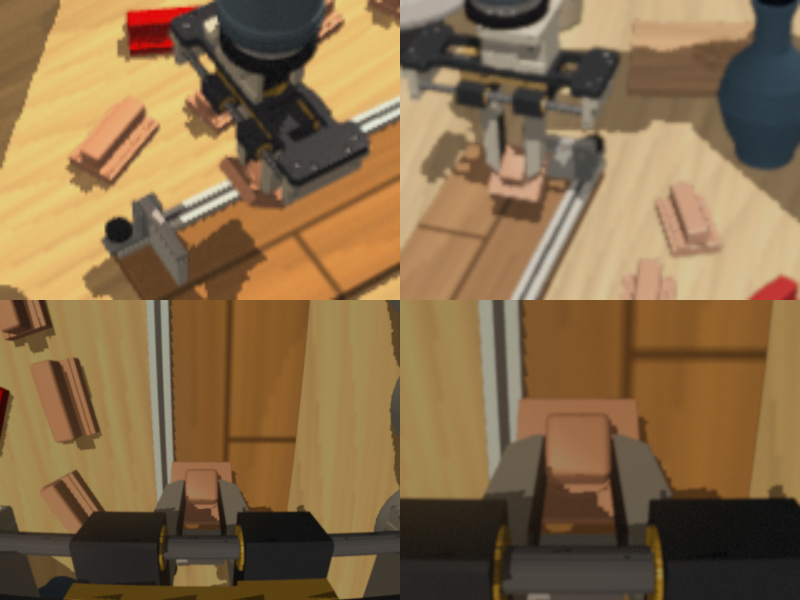

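The flag is down again, and the block is still held but pitched, at px (530,180) in the side panel. I'll soften the grip and lower it onto clear board so it levels itself.

Emit:
send_rows --targets '[[[0,2,15,0,0,0,1],[0,5,30,0,0,0,1],[0,5,34,0,0,0,1],[0,5,38,0,0,0,1],[0,5,41,0,0,0,1],[0,5,44,0,0,0,1],[0,5,47,0,0,0,1],[0,5,50,0,0,0,1],[0,5,52,0,0,0,1],[0,5,54,0,0,0,1]]]' --force 4

```text
time: 23.35
ee_pos: [0.5976, -0.0079, 0.0543]
tool_rot: [0.001, 0.744, 0.668, -0.0]
wrist_force: [-4.3, -4.9, 10.5]
gripper_width: 0.259
grip_force: 6.0
```

```bash
python3 - <<'E'
from h import *
o,R,p=state(); print(ab(*o["ee_pos"][:2]*1000))
E
```

```text
t 23.4 tcp [597.6  -7.9  54.3] psi 83.84 tiltz [    1.1    -2.4 -1000. ] F [-4.3 -4.9 10.5] w 24.1 gf 6.0 J [-0.2   0.51  1.63 -0.    1.   -0.09]
[[594.90766891  56.71132496]]
```

Emit:
send_rows --targets '[[[0,0,2,0,0,0,1],[0,0,3,0,0,0,1],[0,0,4,0,0,0,1],[0,0,5,0,0,0,1],[0,0,5,0,0,0,0.55],[0,0,5,0,0,0,0.55],[0,0,5,0,0,0,0.5],[0,0,-20,0,0,0,0.5],[0,0,-60,0,0,0,0.3],[0,0,-100,0,0,0,0]]]'

```text
time: 24.6
ee_pos: [0.597, -0.0062, 0.1533]
tool_rot: [-0.0, 0.744, 0.668, -0.0]
wrist_force: [0.3, -0.6, 0.3]
gripper_width: 0.664
grip_force: 0.0
```

```bash
cat > bt.py <<'E'
from h import *
def rect(P,a0,b0,r,zlo,zhi,tag=""):
    A=P[...,:2]*1000@EX;B=P[...,:2]*1000@EY;Z=P[...,2]*1000
    m=(abs(A-a0)<r)&(abs(B-b0)<r)&(Z>zlo)&(Z<zhi); q=np.c_[A[m],B[m]].astype(np.float32)
    if len(q)<10: print(tag,"none");return
    R=cv2.minAreaRect(q); print(tag,len(q),"z",np.percentile(Z[m],[5,50,95]).round(1),"ab",np.round(R[0],1),np.round(R[1],1),round(R[2],1)); return R
E
python3 - <<'E'
from bt import *
o,R,p=state(); print(ab(*o["ee_pos"][:2]*1000))
c,im,d=grab('wrist','w9');P=cloud(c,d)
rect(P,594,57,45,45,60,"boss"); rect(P,594,57,45,26,60,"all"); rect(P,594,57,30,28,34,"base")
rect(P,590,-33,25,60,75,"flag")
E
```

```text
t 24.6 tcp [597.   -6.2 153.3] psi 83.82 tiltz [-1.1e+00  4.0e-01 -1.0e+03] F [ 0.3 -0.6  0.3] w 61.8 gf 0.0 J [-0.2   0.4   1.53  0.    1.21 -0.09]
[[594.19039842  58.28614197]]
boss 1010 z [46.6 48.9 50.1] ab [596.4  46. ] [23.2 23.6] 89.8
all 5251 z [26.2 29.3 49.4] ab [585.3  57. ] [72.6 89.7] 0.2
base 2281 z [28.3 29.4 32.5] ab [596.6  48.8] [50.  43.7] 0.3
flag 936 z [61.3 66.8 68. ] ab [589.  -32.2] [ 9.5 47.9] 89.9
```

Emit:
send_rows --targets '[[[-12,2,30,0,0,0,0.4],[-12,2,70,0,0,0,0.4],[-12,2,95,0,0,0,0.4],[-12,2,103,0,0,0,0.4],[-12,2,106,0,0,0,0.4],[-12,2,106,0,0,0,1],[-12,2,106,0,0,0,1],[-12,2,106,0,0,0,1],[-12,2,104,0,0,0,1],[-12,2,104,0,0,0,1]]]' --force 25

```text
time: 25.9
ee_pos: [0.5982, -0.0187, 0.0489]
tool_rot: [0.0, 0.744, 0.668, 0.0]
wrist_force: [-0.3, 0.9, -1.5]
gripper_width: 0.256
grip_force: 25.0
```

```bash
python3 - <<'E'
from h import *
o,R,p=state(); print(ab(*o["ee_pos"][:2]*1000))
E
```

```text
t 25.9 tcp [598.2 -18.7  48.9] psi 83.81 tiltz [ 4.e-01 -1.e-01 -1.e+03] F [-0.3  0.9 -1.5] w 23.8 gf 25.0 J [-0.22  0.52  1.63  0.    0.99 -0.11]
[[596.66955836  46.05311997]]
```

Emit:
send_rows --targets '[[[-10,-2,0,0,0,0,1],[-20,-4,0,0,0,0,1],[-30,-6,0,0,0,0,1],[-39,-6,0,0,0,0,1],[-41,-6,2,0,0,0,1],[-43,-6,2,0,0,0,1],[-45,-6,2,0,0,0,1],[-47,-6,2,0,0,0,1],[-48,-6,2,0,0,0,1],[-48,-6,2,0,0,0,1]]]'

```text
time: 27.15
ee_pos: [0.5882, -0.0651, 0.0482]
tool_rot: [0.001, 0.744, 0.668, 0.001]
wrist_force: [0.8, 3.8, 7.1]
gripper_width: 0.256
grip_force: 25.0
```

```bash
python3 - <<'E'
from h import *
o,R,p=state(); print(ab(*o["ee_pos"][:2]*1000),"F ab",ab(*o["wrist_force"][:2]))
E
```

```text
t 27.1 tcp [588.2 -65.1  48.2] psi 83.79 tiltz [ 3.2e+00  8.0e-01 -1.0e+03] F [0.8 3.8 7.1] w 23.8 gf 25.0 J [-0.3   0.51  1.65  0.    0.98 -0.19]
[[591.8236119   -1.22620279]] F ab [[0.42471564 3.89054777]]
```

Emit:
send_rows --targets '[[[1,-2,-1,0,0,0,1],[1,-4,-1,0,0,0,1],[1,-5,-1,0,0,0,1],[1,-6,-1,0,0,0,1],[1,-7,-1,0,0,0,1],[1,-7,-1,0,0,0,1],[-1,-7,-1,0,0,0,1],[-2,-7,-1,0,0,0,1],[-3,-7,-1,0,0,0,1],[-3,-7,-1,0,0,0,1]]]'

```text
time: 28.4
ee_pos: [0.5816, -0.0661, 0.0484]
tool_rot: [0.0, 0.745, 0.668, 0.002]
wrist_force: [7.4, 7.3, 5.3]
gripper_width: 0.259
grip_force: 25.0
```

```bash
python3 - <<'E'
from h import *
o,R,p=state(); print(ab(*o["ee_pos"][:2]*1000),"F ab",ab(*o["wrist_force"][:2]))
E
```

```text
t 28.4 tcp [581.6 -66.1  48.4] psi 83.77 tiltz [    4.3     2.6 -1000. ] F [7.4 7.3 5.3] w 24.1 gf 25.0 J [-0.31  0.5   1.67  0.    0.97 -0.2 ]
[[585.30354921  -2.88038679]] F ab [[6.617791  8.0472543]]
```

Emit:
send_rows --targets '[[[0,0,0,0,0,0,1],[1,1,0,0,0,0,0.6],[1,1,0,0,0,0,0.5],[1,1,0,0,0,0,0.5],[1,1,-20,0,0,0,0.5],[1,1,-60,0,0,0,0.4],[20,1,-110,0,0,0,0.2],[60,1,-150,0,0,0,0],[60,1,-150,0,0,0,0],[60,1,-150,0,0,0,0]]]'

```text
time: 29.65
ee_pos: [0.5862, -0.0086, 0.1967]
tool_rot: [-0.0, 0.744, 0.668, -0.001]
wrist_force: [-0.6, -0.4, -0.6]
gripper_width: 0.971
grip_force: 0.0
```

```bash
python3 - <<'E'
from bt import *
from meas import tiles
o,R,p=state(); print(ab(*o["ee_pos"][:2]*1000))
c,im,d=grab('wrist','w10');P=cloud(c,d)
rect(P,586,-2,22,45,56,"boss"); rect(P,586,-2,27,28.5,34,"base"); rect(P,590,-33,25,60,75,"flag")
save('c10',cv2.resize(im[150:390,200:520],(640,480)))
tiles("w",c,im,d)
E
```

```text
t 29.6 tcp [586.2  -8.6 196.7] psi 83.84 tiltz [-1.8e+00 -3.0e-01 -1.0e+03] F [-0.6 -0.4 -0.6] w 90.3 gf 0.0 J [-0.2   0.35  1.5  -0.    1.3  -0.1 ]
[[583.73746408  54.73503115]]
boss 710 z [46.6 49.  50.3] ab [586.6  -2.9] [23.8 23.7] 90.0
base 1742 z [28.6 29.6 32.7] ab [586.   -3.6] [50.7 53.2] 89.9
flag 797 z [61.2 67.  68.2] ab [588.9 -33.2] [10.4 47.8] 89.8
w [581.  27.] 2214 rgb [70. 62. 51.] topz [0.0285 0.0478] top [817.9 128.1] [14.5 64.5] 54.0 all [816.6 130.4] [16.7 68.4] 50.4
w [416. 449.] 1615 rgb [39. 25.  7.] topz [0.019  0.0248] top [ 655.9 -284.8] [ 6.1 93.8] 80.3 all [ 668.9 -282.9] [ 17.8 126.9] 86.5
```

View pics/c10.png

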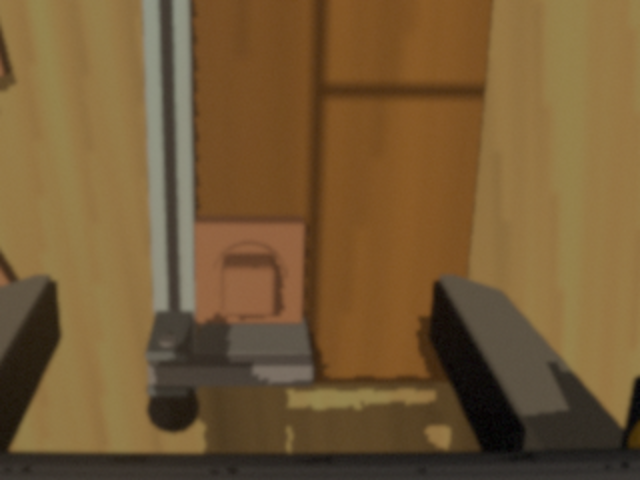

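The crop shows the block flat and square against the rail and the lowered flag, at px (248,270). Tile 1 is next. I'll hover over it and measure it.

Emit:
send_rows --targets '[[[-13,-29,0,0,0,-0.09,0],[-25,-58,0,0,0,-0.18,0],[-38,-88,10,0,0,-0.28,0.2],[-50,-117,20,0,0,-0.37,0.4],[-62,-146,27,0,0,-0.466,0.4],[-62,-146,27,0,0,-0.466,0.4],[-62,-146,27,0,0,-0.466,0.4],[-62,-146,27,0,0,-0.466,0.4],[-62,-146,27,0,0,-0.466,0.4],[-62,-146,27,0,0,-0.466,0.4]]]'

```text
time: 30.95
ee_pos: [0.4356, -0.0541, 0.1706]
tool_rot: [-0.0, 0.57, 0.822, 0.0]
wrist_force: [-0.2, 0.5, 0.5]
gripper_width: 0.601
grip_force: 0.0
```

```bash
cat > tl.py <<'E'
from top import *
import sys
# measure the tile near the tcp and print how to move onto it
def tile(tag,x0,y0):
    o,R,psi=state(); c,im,d=grab('wrist',tag); P=cloud(c,d)
    r=top(P,x0,y0,55,27,36); ra=top(P,x0,y0,55,8,36)
    an=r[2] if r[1][0]<r[1][1] else r[2]-90
    to(r[0][0],r[0][1],28.5,an+90)
    Z=P[...,2]*1000;m=(np.hypot(P[...,0]*1000-x0,P[...,1]*1000-y0)<50)&(Z>8)
    print("rgb",im[m].mean(0).round())
E
python3 -c "
from tl import *
tile('w11',434,-55)"
```

```text
t 30.9 tcp [435.6 -54.1 170.6] psi 110.53 tiltz [   -0.     0. -1000.] F [-0.2  0.5  0.5] w 55.9 gf 0.0 J [-0.38  0.11  1.88  0.    1.15 -0.74]
2586 z 31.1 [433.5 -54.6] [21.8 78.9] 21.0
5532 z 13.4 [433.7 -54.7] [50.1 79.3] 20.4
t 31.0 tcp [435.5 -54.1 170.7] psi 110.53 tiltz [ 1.e-01 -0.e+00 -1.e+03] F [-0.4  0.1 -0. ] w 56.0 gf 0.0 J [-0.38  0.11  1.88 -0.    1.15 -0.74]
shift mm [  0.3  -2.  142.2]  rz -0.009
rgb [62. 50. 34.]
```

Emit:
send_rows --targets '[[[0,-2,40,0,0,0,0.4],[0,-2,90,0,0,0,0.4],[0,-2,125,0,0,0,0.4],[0,-2,137,0,0,0,0.4],[0,-2,142,0,0,0,0.4],[0,-2,142,0,0,0,0.4],[0,-2,142,0,0,0,1],[0,-2,142,0,0,0,1],[0,-2,142,0,0,0,1],[0,-2,142,0,0,0,1]]]' --force 30

```text
time: 32.25
ee_pos: [0.4334, -0.055, 0.0289]
tool_rot: [0.0, 0.57, 0.822, -0.0]
wrist_force: [-0.4, -0.2, 2.9]
gripper_width: 0.238
grip_force: 30.0
```

```bash
python3 - <<'E'
from h import *
tob(590,70,80)
E
```

```text
t 32.2 tcp [433.4 -55.   28.9] psi 110.52 tiltz [ 2.e-01 -2.e-01 -1.e+03] F [-0.4 -0.2  2.9] w 22.1 gf 30.0 J [-0.38  0.32  2.05 -0.    0.77 -0.74]
shift mm [  0.7 171.9 -51.1]  rz 0.466
```

Emit:
send_rows --targets '[[[0,0,-35,0,0,0,1],[0,0,-66,0,0,0.05,1],[0,34,-66,0,0,0.15,1],[0,69,-66,0,0,0.25,1],[0,103,-66,0,0,0.35,1],[0,138,-66,0,0,0.466,1],[1,172,-66,0,0,0.466,1],[1,172,-66,0,0,0.466,1],[1,172,-66,0,0,0.466,1],[1,172,-66,0,0,0.466,1]]]'

```text
time: 33.5
ee_pos: [0.593, 0.006, 0.0944]
tool_rot: [-0.0, 0.744, 0.668, -0.0]
wrist_force: [0.4, -0.3, -1.7]
gripper_width: 0.232
grip_force: 30.0
```

```bash
python3 - <<'E'
from h import *
tob(590,70,48.5)
E
```

```text
t 33.5 tcp [593.    6.   94.4] psi 83.79 tiltz [-1.3e+00  1.0e-01 -1.0e+03] F [ 0.4 -0.3 -1.7] w 21.5 gf 30.0 J [-0.18  0.46  1.6  -0.    1.08 -0.07]
shift mm [ 0.   1.2 45.9]  rz -0.000
```

Emit:
send_rows --targets '[[[0,1,25,0,0,0,1],[0,1,40,0,0,0,1],[0,1,45,0,0,0,1],[0,1,47,0,0,0,1],[0,1,47.5,0,0,0,1],[0,1,47.5,0,0,0,1],[-3,1,47.5,0,0,0,1],[-5,1,47.5,0,0,0,1],[-7,1,47.5,0,0,0,1],[-7,1,47.5,0,0,0,1]]]'

```text
time: 34.75
ee_pos: [0.5943, -0.0011, 0.0472]
tool_rot: [0.0, 0.744, 0.668, -0.0]
wrist_force: [-0.6, 0.3, -1.0]
gripper_width: 0.233
grip_force: 30.0
```

```bash
cat >> h.py <<'E'
def sab():
    o,R,p=state(); print("ab",ab(*o["ee_pos"][:2]*1000).round(2),"F ab",ab(*o["wrist_force"][:2]).round(1))
E
python3 -c "
from h import *
sab()"
```

```text
t 34.8 tcp [594.3  -1.1  47.2] psi 83.8 tiltz [   -0.    -0. -1000.] F [-0.6  0.3 -1. ] w 21.7 gf 30.0 J [-0.19  0.52  1.64 -0.    0.98 -0.08]
ab [[590.97  63.14]] F ab [[-0.6  0.3]]
```

Emit:
send_rows --targets '[[[0,-2,0.5,0,0,0,1],[0,-4,0.5,0,0,0,1],[0,-5,0.5,0,0,0,1],[0,-6,0.5,0,0,0,1],[0,-6.5,0.5,0,0,0,1],[-1,-6.5,0.5,0,0,0,1],[-2,-6.5,0.5,0,0,0,1],[-3,-6.5,0.5,0,0,0,1],[-3.5,-6.5,0.5,0,0,0,1],[-3.5,-6.5,0.5,0,0,0,1]]]'

```text
time: 36.0
ee_pos: [0.5885, -0.0028, 0.047]
tool_rot: [0.0, 0.744, 0.668, 0.001]
wrist_force: [5.2, 4.1, 0.6]
gripper_width: 0.231
grip_force: 30.0
```

```bash
python3 -c "
from h import *
sab()"
```

```text
t 36.0 tcp [588.5  -2.8  47. ] psi 83.79 tiltz [    2.2     1.3 -1000. ] F [5.2 4.1 0.6] w 21.5 gf 30.0 J [-0.2   0.51  1.66  0.    0.97 -0.09]
ab [[585.4   60.82]] F ab [[4.7 4.6]]
```

Emit:
send_rows --targets '[[[-1,0,0.5,0,0,0,1],[-1.5,0,0.5,0,0,0,1],[-1.5,0,0.5,0,0,0,1],[0,0,0,0,0,0,0.55],[0,0,0,0,0,0,0.4],[0,0,0,0,0,0,0.4],[0,0,-30,0,0,0,0.4],[0,0,-80,0,0,0,0.4],[0,0,-123,0,0,0,0.4],[0,0,-123,0,0,0,0.4]]]'

```text
time: 37.25
ee_pos: [0.5897, -0.0043, 0.1736]
tool_rot: [0.003, 0.744, 0.668, 0.002]
wrist_force: [0.5, 0.1, -0.8]
gripper_width: 0.598
grip_force: 0.0
```

Emit:
send_rows --targets '[[[15,-35,0,0,0,-0.05,0.4],[30,-70,0,0,0,-0.1,0.4],[45,-105,0,0,0,-0.15,0.4],[61,-140,0,0,0,-0.178,0.4],[61,-140,0,0,0,-0.178,0.4],[61,-140,0,0,0,-0.178,0.4],[61,-140,0,0,0,-0.178,0.4],[61,-140,0,0,0,-0.178,0.4],[61,-140,0,0,0,-0.178,0.4],[61,-140,0,0,0,-0.178,0.4]]]'

```text
time: 38.5
ee_pos: [0.455, 0.072, 0.1696]
tool_rot: [-0.0, 0.682, 0.731, -0.0]
wrist_force: [0.3, -0.5, -0.4]
gripper_width: 0.602
grip_force: 0.0
```

```bash
python3 -c "
from tl import *
from bt import rect
tile('w12',455,73)
P=cloud(cam('wrist'),np.load('pics/w12.npz')['d'])
rect(P,586,60,45,40,56,'placed'); rect(P,586,-2,21,45,56,'boss')"
```

```text
t 38.5 tcp [455.   72.  169.6] psi 94.0 tiltz [-2.e-01  0.e+00 -1.e+03] F [ 0.3 -0.5 -0.4] w 56.0 gf 0.0 J [-0.09  0.15  1.83 -0.    1.15 -0.16]
2615 z 31.0 [455.2  71.7] [22.  79.8] 4.2
5549 z 13.4 [455.4  71.2] [50.2 80.7] 4.1
t 38.5 tcp [455.   72.  169.6] psi 94.0 tiltz [-1.e-01  0.e+00 -1.e+03] F [-0.1  0.1 -0.1] w 55.8 gf 0.0 J [-0.09  0.15  1.83 -0.    1.15 -0.16]
shift mm [ -0.3   0.2 141.1]  rz -0.003
rgb [66. 53. 36.]
placed 1424 z [41.8 49.2 50.6] ab [585.5  78. ] [22.2 47.2] 0.9
boss none
```

Emit:
send_rows --targets '[[[0,0,40,0,0,0,0.4],[0,0,90,0,0,0,0.4],[0,0,125,0,0,0,0.4],[0,0,136,0,0,0,0.4],[0,0,141,0,0,0,0.4],[0,0,141,0,0,0,0.4],[0,0,141,0,0,0,1],[0,0,141,0,0,0,1],[0,0,141,0,0,0,1],[0,0,141,0,0,0,1]]]'

```text
time: 39.8
ee_pos: [0.4548, 0.0721, 0.0288]
tool_rot: [0.0, 0.682, 0.731, -0.0]
wrist_force: [-0.2, -0.1, 1.8]
gripper_width: 0.234
grip_force: 30.0
```

Emit:
send_rows --targets '[[[0,0,-35,0,0,0,1],[0,0,-66,0,0,0.02,1],[0,30,-66,0,0,0.06,1],[0,60,-66,0,0,0.1,1],[0,90,-66,0,0,0.14,1],[1,120,-66,0,0,0.178,1],[1,148,-66,0,0,0.178,1],[1,148,-66,0,0,0.178,1],[1,148,-66,0,0,0.178,1],[1,148,-66,0,0,0.178,1]]]'

```text
time: 41.05
ee_pos: [0.6012, 0.0835, 0.0945]
tool_rot: [-0.0, 0.744, 0.668, -0.0]
wrist_force: [-0.3, -0.2, -1.0]
gripper_width: 0.232
grip_force: 30.0
```

```bash
python3 -c "
from h import *
tob(590,148,47.2)"
```

```text
t 41.0 tcp [601.2  83.5  94.5] psi 83.82 tiltz [   -1.2     0.  -1000. ] F [-0.3 -0.2 -1. ] w 21.6 gf 30.0 J [-0.05  0.48  1.57 -0.    1.1   0.06]
shift mm [ 0.1  1.4 47.3]  rz 0.000
```

Emit:
send_rows --targets '[[[0,1,25,0,0,0,1],[0,1,40,0,0,0,1],[0,1,45,0,0,0,1],[0,1,47,0,0,0,1],[0,1,48,0,0,0,1],[0,1,48,0,0,0,1],[-3,1,48,0,0,0,1],[-5,1,48,0,0,0,1],[-6,1,48,0,0,0,1],[-6,1,48,0,0,0,1]]]'

```text
time: 42.3
ee_pos: [0.603, 0.0775, 0.0469]
tool_rot: [0.0, 0.744, 0.668, 0.0]
wrist_force: [0.7, 1.2, 0.3]
gripper_width: 0.235
grip_force: 30.0
```

Emit:
send_rows --targets '[[[0,-2,0,0,0,0,1],[0,-4,0,0,0,0,1],[0,-5,0,0,0,0,1],[0,-6,0,0,0,0,1],[0,-6.5,0,0,0,0,1],[-1,-6.5,0,0,0,0,1],[-2,-6.5,0,0,0,0,1],[-3,-6.5,0,0,0,0,1],[-3.5,-6.5,0,0,0,0,1],[-3.5,-6.5,0,0,0,0,1]]]'

```text
time: 43.55
ee_pos: [0.5974, 0.0778, 0.0471]
tool_rot: [-0.001, 0.744, 0.668, 0.003]
wrist_force: [6.0, 13.2, -0.1]
gripper_width: 0.235
grip_force: 30.0
```

```bash
python3 -c "
from h import *
sab()"
```

```text
t 43.5 tcp [597.4  77.8  47.1] psi 83.78 tiltz [    3.4     4.7 -1000. ] F [ 6.  13.2 -0.1] w 21.8 gf 30.0 J [-0.06  0.52  1.63  0.01  0.99  0.05]
ab [[585.45 141.9 ]] F ab [[ 4.6 13.8]]
```

Emit:
send_rows --targets '[[[0,0,0.5,0,0,0,1],[0,0,0.5,0,0,0,1],[1.5,0,0,0,0,0,0.6],[1.5,0,0,0,0,0,0.4],[1.5,0,0,0,0,0,0.4],[1.5,0,0,0,0,0,0.4],[1,0,-30,0,0,0,0.4],[1,0,-80,0,0,0,0.4],[1,0,-123,0,0,0,0.4],[1,0,-123,0,0,0,0.4]]]'

```text
time: 44.8
ee_pos: [0.5985, 0.0753, 0.1739]
tool_rot: [0.003, 0.744, 0.668, 0.003]
wrist_force: [-0.3, -0.6, -0.2]
gripper_width: 0.601
grip_force: 0.0
```

Emit:
send_rows --targets '[[[18,-36,0,0,0,-0.05,0.4],[36,-72,0,0,0,-0.1,0.4],[54,-108,0,0,0,-0.15,0.4],[72,-144,0,0,0,-0.2,0.4],[89,-181,0,0,0,-0.22,0.4],[89,-181,0,0,0,-0.22,0.4],[89,-181,0,0,0,-0.22,0.4],[89,-181,0,0,0,-0.22,0.4],[89,-181,0,0,0,-0.22,0.4],[89,-181,0,0,0,-0.22,0.4]]]'

```text
time: 46.05
ee_pos: [0.4261, 0.1833, 0.1695]
tool_rot: [-0.0, 0.667, 0.745, -0.0]
wrist_force: [1.0, 0.9, 0.2]
gripper_width: 0.603
grip_force: 0.0
```

```bash
python3 -c "
from tl import *
tile('w13',426,187)
P=cloud(cam('wrist'),np.load('pics/w13.npz')['d'])
top(P,436,187,70,8,36)"
```

```text
t 46.0 tcp [426.1 183.3 169.5] psi 96.37 tiltz [-2.e-01 -1.e-01 -1.e+03] F [1.  0.9 0.2] w 56.1 gf 0.0 J [ 0.16  0.16  1.83 -0.    1.16  0.05]
2617 z 31.1 [426.8 183.5] [22.1 79.1] 6.2
5568 z 13.4 [427.1 183.3] [50.1 79.8] 6.8
t 46.1 tcp [426.  183.3 169.5] psi 96.38 tiltz [-2.e-01 -1.e-01 -1.e+03] F [-0.1 -0.1  0. ] w 55.7 gf 0.0 J [ 0.17  0.16  1.83 -0.    1.16  0.05]
shift mm [1.00e-01 9.00e-01 1.41e+02]  rz 0.003
rgb [64. 51. 34.]
5568 z 13.5 [427.  183.3] [50.1 79.8] 6.8
```

Emit:
send_rows --targets '[[[0,1,40,0,0,0,0.4],[0,1,90,0,0,0,0.4],[0,1,125,0,0,0,0.4],[0,1,136,0,0,0,0.4],[0,1,141,0,0,0,0.4],[0,1,141,0,0,0,0.4],[0,1,141,0,0,0,1],[0,1,141,0,0,0,1],[0,1,141,0,0,0,1],[0,1,141,0,0,0,1]]]'

```text
time: 47.35
ee_pos: [0.4267, 0.1837, 0.0288]
tool_rot: [0.0, 0.666, 0.746, 0.0]
wrist_force: [-0.4, 0.3, 2.8]
gripper_width: 0.232
grip_force: 30.0
```

Emit:
send_rows --targets '[[[0,0,-35,0,0,0,1],[0,0,-66,0,0,0.02,1],[-8,36,-66,0,0,0.06,1],[-16,72,-66,0,0,0.1,1],[-24,108,-66,0,0,0.15,1],[-32,145,-66,0,0,0.2,1],[-40,181,-66,0,0,0.22,1],[-40,181,-66,0,0,0.22,1],[-40,181,-66,0,0,0.22,1],[-40,181,-66,0,0,0.22,1]]]'

```text
time: 48.6
ee_pos: [0.6097, 0.1644, 0.0945]
tool_rot: [-0.0, 0.744, 0.668, -0.001]
wrist_force: [0.4, -0.5, -0.5]
gripper_width: 0.233
grip_force: 30.0
```

```bash
python3 -c "
from h import *
tob(590,229,47.2)"
```

```text
t 48.6 tcp [609.7 164.4  94.5] psi 83.85 tiltz [-1.5e+00 -1.0e-01 -1.0e+03] F [ 0.4 -0.5 -0.5] w 21.6 gf 30.0 J [0.09 0.52 1.5  0.   1.12 0.19]
shift mm [-0.3  1.7 47.2]  rz 0.001
```

Emit:
send_rows --targets '[[[0,1,25,0,0,0,1],[0,1,40,0,0,0,1],[0,1,45,0,0,0,1],[0,1,47,0,0,0,1],[0,1,48,0,0,0,1],[0,1,48,0,0,0,1],[-3,1,48,0,0,0,1],[-5,1,48,0,0,0,1],[-6,1,48,0,0,0,1],[-6,1,48,0,0,0,1]]]'

```text
time: 49.85
ee_pos: [0.6116, 0.1579, 0.0469]
tool_rot: [0.0, 0.744, 0.668, 0.0]
wrist_force: [0.3, 0.2, -0.4]
gripper_width: 0.229
grip_force: 30.0
```

Emit:
send_rows --targets '[[[0,-2,0,0,0,0,1],[0,-4,0,0,0,0,1],[0,-5,0,0,0,0,1],[0,-6,0,0,0,0,1],[0,-6.5,0,0,0,0,1],[-1,-6.5,0,0,0,0,1],[-2,-6.5,0,0,0,0,1],[-3,-6.5,0,0,0,0,1],[-3.5,-6.5,0,0,0,0,1],[-3.5,-6.5,0,0,0,0,1]]]'

```text
time: 51.1
ee_pos: [0.606, 0.1571, 0.0471]
tool_rot: [0.0, 0.744, 0.668, 0.002]
wrist_force: [5.6, 5.3, -2.0]
gripper_width: 0.237
grip_force: 30.0
```

```bash
python3 -c "
from h import *
sab()"
```

```text
t 51.1 tcp [606.  157.1  47.1] psi 83.79 tiltz [    3.4     2.8 -1000. ] F [ 5.6  5.3 -2. ] w 22.1 gf 30.0 J [0.07 0.56 1.56 0.   1.02 0.18]
ab [[585.5  221.63]] F ab [[5.  5.9]]
```

Emit:
send_rows --targets '[[[-1,0,0.5,0,0,0,1],[-1.5,0,0.5,0,0,0,1],[0.5,0,0,0,0,0,0.6],[0.5,0,0,0,0,0,0.4],[0.5,0,0,0,0,0,0.4],[0.5,0,0,0,0,0,0.4],[0,0,-30,0,0,0,0.4],[0,0,-80,0,0,0,0.4],[0,0,-123,0,0,0,0.4],[0,0,-123,0,0,0,0.4]]]'

```text
time: 52.35
ee_pos: [0.607, 0.1554, 0.1741]
tool_rot: [0.003, 0.744, 0.668, 0.003]
wrist_force: [0.4, 0.8, -0.2]
gripper_width: 0.599
grip_force: 0.0
```

Emit:
send_rows --targets '[[[27,-34,0,0,0,-0.09,0.4],[54,-68,0,0,0,-0.18,0.4],[81,-102,0,0,0,-0.27,0.4],[108,-136,0,0,0,-0.36,0.4],[137,-173,0,0,0,-0.44,0.4],[137,-173,0,0,0,-0.44,0.4],[137,-173,0,0,0,-0.44,0.4],[137,-173,0,0,0,-0.44,0.4],[137,-173,0,0,0,-0.44,0.4],[137,-173,0,0,0,-0.44,0.4]]]'

```text
time: 53.6
ee_pos: [0.4478, 0.3097, 0.1695]
tool_rot: [-0.0, 0.581, 0.814, -0.0]
wrist_force: [-0.1, -0.2, 0.0]
gripper_width: 0.603
grip_force: 0.0
```

```bash
python3 -c "
from tl import *
tile('w14',449,312)
P=cloud(cam('wrist'),np.load('pics/w14.npz')['d'])
top(P,449,312,80,8,36)"
```

```text
t 53.6 tcp [447.8 309.7 169.5] psi 108.95 tiltz [-1.e-01 -1.e-01 -1.e+03] F [-0.1 -0.2  0. ] w 56.1 gf 0.0 J [ 0.4   0.3   1.64 -0.    1.2   0.07]
2607 z 31.1 [450.1 311.2] [22.  78.5] 19.6
5570 z 13.5 [450.2 310.9] [50.1 79.4] 19.3
t 53.6 tcp [447.7 309.7 169.6] psi 108.96 tiltz [-1.e-01 -1.e-01 -1.e+03] F [-0.  -0.2 -0.3] w 56.1 gf 0.0 J [ 0.4   0.3   1.64 -0.    1.2   0.07]
shift mm [  0.6   2.7 141.1]  rz -0.010
rgb [62. 49. 33.]
5570 z 13.5 [450.1 311. ] [50.1 79.4] 19.3
```

Emit:
send_rows --targets '[[[0,2.5,40,0,0,-0.008,0.4],[0.5,2.5,90,0,0,-0.008,0.4],[0.5,2.5,125,0,0,-0.008,0.4],[0.5,2.5,136,0,0,-0.008,0.4],[0.5,2.5,141,0,0,-0.008,0.4],[0.5,2.5,141,0,0,-0.008,0.4],[0.5,2.5,141,0,0,-0.008,1],[0.5,2.5,141,0,0,-0.008,1],[0.5,2.5,141,0,0,-0.008,1],[0.5,2.5,141,0,0,-0.008,1]]]'

```text
time: 54.9
ee_pos: [0.4495, 0.3115, 0.0289]
tool_rot: [0.0, 0.577, 0.817, 0.0]
wrist_force: [-0.1, 0.7, 1.4]
gripper_width: 0.23
grip_force: 30.0
```

Emit:
send_rows --targets '[[[0,0,-35,0,0,0,1],[0,0,-66,0,0,0.05,1],[-24,28,-66,0,0,0.14,1],[-48,55,-66,0,0,0.23,1],[-72,83,-66,0,0,0.32,1],[-96,110,-66,0,0,0.4,1],[-120,138,-66,0,0,0.446,1],[-120,138,-66,0,0,0.446,1],[-120,138,-66,0,0,0.446,1],[-120,138,-66,0,0,0.446,1]]]'

```text
time: 56.15
ee_pos: [0.6184, 0.2449, 0.0944]
tool_rot: [-0.0, 0.743, 0.669, -0.0]
wrist_force: [-0.8, 0.8, -0.7]
gripper_width: 0.234
grip_force: 30.0
```

```bash
python3 -c "
from h import *
tob(590,309,47.2)"
```

```text
t 56.1 tcp [618.4 244.9  94.4] psi 83.99 tiltz [-1.2e+00 -1.0e-01 -1.0e+03] F [-0.8  0.8 -0.7] w 21.8 gf 30.0 J [0.21 0.57 1.41 0.   1.16 0.31]
shift mm [-1.3  1.7 47.2]  rz 0.003
```

Emit:
send_rows --targets '[[[-1,1,25,0,0,0.003,1],[-1,1,40,0,0,0.003,1],[-1,1,45,0,0,0.003,1],[-1,1,47,0,0,0.003,1],[-1,1,48,0,0,0.003,1],[-1,1,48,0,0,0.003,1],[-4,1,48,0,0,0.003,1],[-6,1,48,0,0,0.003,1],[-7,1,48,0,0,0.003,1],[-7,1,48,0,0,0.003,1]]]'

```text
time: 57.4
ee_pos: [0.6201, 0.2371, 0.0469]
tool_rot: [0.0, 0.745, 0.667, 0.0]
wrist_force: [0.4, -0.7, 0.3]
gripper_width: 0.237
grip_force: 30.0
```

Emit:
send_rows --targets '[[[0,-2,0,0,0,0,1],[0,-4,0,0,0,0,1],[0,-5,0,0,0,0,1],[0,-6,0,0,0,0,1],[0,-6.5,0,0,0,0,1],[-1,-6.5,0,0,0,0,1],[-2,-6.5,0,0,0,0,1],[-3,-6.5,0,0,0,0,1],[-4,-6.5,0,0,0,0,1],[-4,-6.5,0,0,0,0,1]]]'

```text
time: 58.65
ee_pos: [0.6147, 0.2367, 0.0472]
tool_rot: [-0.0, 0.745, 0.667, 0.003]
wrist_force: [6.3, 8.5, -1.8]
gripper_width: 0.234
grip_force: 30.0
```

```bash
python3 -c "
from h import *
sab()"
```

```text
t 58.6 tcp [614.7 236.7  47.2] psi 83.74 tiltz [    4.3     4.4 -1000. ] F [ 6.3  8.5 -1.8] w 21.8 gf 30.0 J [0.2  0.61 1.47 0.   1.06 0.3 ]
ab [[585.54 301.68]] F ab [[5.4 9.1]]
```

Emit:
send_rows --targets '[[[-1,0,0.5,0,0,0,1],[-2,0,0.5,0,0,0,1],[-2.5,0,0.5,0,0,0,1],[-2.5,0,0.5,0,0,0,1],[0,0,0,0,0,0,0.6],[0,0,0,0,0,0,0.4],[0,0,0,0,0,0,0.4],[0,0,-30,0,0,0,0.4],[0,0,-80,0,0,0,0.2],[0,0,-140,0,0,0,0]]]'

```text
time: 59.9
ee_pos: [0.6119, 0.2333, 0.1866]
tool_rot: [-0.001, 0.745, 0.667, -0.002]
wrist_force: [0.6, 0.9, 0.5]
gripper_width: 0.765
grip_force: 0.0
```

Emit:
send_rows --targets '[[[-30,0,-40,0,0,0,0],[-70,0,-80,0,0,0,0],[-115,0,-110,0,0,0,0],[-150,0,-110,0,0,0,0],[-150,0,-110,0,0,0,0],[-150,0,-110,0,0,0,0],[-150,0,-110,0,0,0,0],[-150,0,-110,0,0,0,0],[-150,0,-110,0,0,0,0],[-150,0,-110,0,0,0,0]]]'

```text
time: 61.15
ee_pos: [0.5967, 0.0853, 0.2966]
tool_rot: [-0.0, 0.744, 0.668, -0.0]
wrist_force: [-0.3, -0.3, -0.7]
gripper_width: 1.0
grip_force: 0.0
```

```bash
python3 - <<'E'
from bt import *
sab(); c,im,d=grab('wrist','w15'); P=cloud(c,d)
for k,b in enumerate((61,141,221,301)): rect(P,586,b,36,45,56,f"t{k+1}")
rect(P,586,-3,21,45,56,"boss"); rect(P,590,-33,20,60,75,"flag")
R=rect(P,586,165,200,22,34,"row base")
save('w15c',cv2.resize(im[0:300,230:480],(600,720)[0:2])[:600])
E
```

```text
t 61.1 tcp [596.7  85.3 296.6] psi 83.79 tiltz [-2.e-01  0.e+00 -1.e+03] F [-0.3 -0.3 -0.7] w 93.0 gf 0.0 J [-0.04  0.32  1.29 -0.    1.53  0.07]
ab [[583.99 149.21]] F ab [[-0.3 -0.3]]
t1 1102 z [47.5 49.1 50.4] ab [587.1  61. ] [21.2 71.9] 0.5
t2 1342 z [47.  49.  50.5] ab [587.3 140.8] [71.7 21.9] 89.7
t3 1493 z [47.6 49.2 50.6] ab [587.1 220.7] [71.4 21. ] 90.0
t4 1736 z [47.1 49.2 50.7] ab [586.7 301. ] [72.1 21.2] 89.7
boss 367 z [46.3 48.9 50.3] ab [586.9  -2.6] [24.7 23. ] 89.9
flag 322 z [61.1 66.8 68.3] ab [590.4 -33. ] [39.1 10. ] 0.1
row base 14539 z [25.3 28.5 31.3] ab [664.  163.8] [244.7 394.1] 0.1
```

View pics/w15.png

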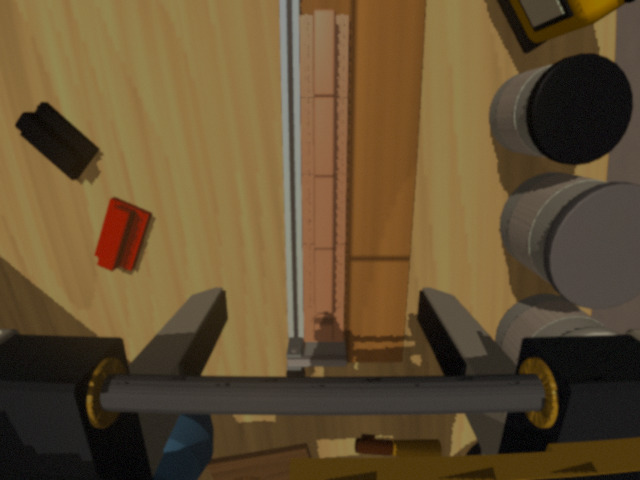

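The view shows the row complete: flag, block and four tiles along the rail at columns 300–350, rows 15–360, with no visible gaps. To be sure of the joints, I'll push the end of the row once with the fingers shut.

Emit:
send_rows --targets '[[[50,2,0,0,0,0,1],[100,2,0,0,0,0,1],[150,2,0,0,0,0,1],[200,2,0,0,0,0,1],[217,2,40,0,0,0,1],[217,2,95,0,0,0,1],[217,2,150,0,0,0,1],[217,2,200,0,0,0,1],[217,2,240,0,0,0,1],[217,2,258,0,0,0,1]]]'

```text
time: 62.45
ee_pos: [0.6207, 0.3, 0.0358]
tool_rot: [-0.001, 0.745, 0.668, -0.002]
wrist_force: [0.1, -0.0, 0.4]
gripper_width: 0.012
grip_force: 0.0
```

Emit:
send_rows --targets '[[[0,0,1,0,0,0,1],[-4,0,2,0,0,0,1],[-7,0,2,0,0,0,1],[-10,0,2,0,0,0,1],[-12,0,2,0,0,0,1],[-13,0,2,0,0,0,1],[-14,0,2,0,0,0,1],[-14,0,2,0,0,0,1],[-14,0,2,0,0,0,1],[-14,0,2,0,0,0,1]]]'

```text
time: 63.7
ee_pos: [0.6208, 0.2866, 0.0366]
tool_rot: [-0.0, 0.745, 0.668, 0.0]
wrist_force: [0.6, -0.2, 0.6]
gripper_width: 0.005
grip_force: 0.0
```

```bash
python3 -c "
from h import *
sab()"
```

```text
t 63.7 tcp [620.8 286.6  36.6] psi 83.76 tiltz [    0.     0. -1000.] F [ 0.6 -0.2  0.6] w 0.4 gf 0.0 J [0.27 0.66 1.4  0.   1.08 0.38]
ab [[586.2  351.95]] F ab [[ 0.6 -0.2]]
```

Not touching yet, so I'll advance further.

Emit:
send_rows --targets '[[[-1,0,0,0,0,0,1],[-2,0,0,0,0,0,1],[-2.5,0,0,0,0,0,1],[-3,0,0,0,0,0,1],[-3.5,0,0,0,0,0,1],[-4,0,0,0,0,0,1],[-4.5,0,0,0,0,0,1],[-5,0,0,0,0,0,1],[-5,0,0,0,0,0,1],[-5,0,0,0,0,0,1]]]'

```text
time: 64.95
ee_pos: [0.6208, 0.2849, 0.0372]
tool_rot: [-0.001, 0.745, 0.668, 0.003]
wrist_force: [1.3, 12.0, -1.8]
gripper_width: 0.005
grip_force: 6.0
```

```bash
python3 -c "
from h import *
sab()"
```

```text
t 65.0 tcp [620.8 284.9  37.2] psi 83.76 tiltz [    2.5     5.1 -1000. ] F [ 1.3 12.  -1.8] w 0.5 gf 6.0 J [0.27 0.66 1.41 0.   1.07 0.37]
ab [[586.39 350.32]] F ab [[-0.  12.1]]
```

Emit:
send_rows --targets '[[[-1,0,0,0,0,0,1],[-2,0,0,0,0,0,1],[-2,0,0,0,0,0,1],[5,0,0,0,0,0,1],[15,0,0,0,0,0,1],[15,0,-50,0,0,0,1],[15,0,-105,0,0,0,1],[15,0,-160,0,0,0,1],[0,0,-215,0,0,0,0],[-40,-10,-255,0,0,0,0]]]'

```text
time: 66.2
ee_pos: [0.6065, 0.2432, 0.2942]
tool_rot: [0.001, 0.744, 0.668, 0.001]
wrist_force: [1.0, 0.7, -0.4]
gripper_width: 0.172
grip_force: 0.0
```

Emit:
send_rows --targets '[[[-50,-20,0,0,0,0,0],[-100,-40,0,0,0,0,0],[-150,-60,0,0,0,0,0],[-200,-80,0,0,0,0,0],[-250,-100,0,0,0,0,0],[-300,-120,0,0,0,0,0],[-350,-140,0,0,0,0,0],[-400,-160,0,0,0,0,0],[-440,-175,0,0,0,0,0],[-466,-183,0,0,0,0,0]]]'

```text
time: 67.45
ee_pos: [0.3719, -0.2023, 0.2919]
tool_rot: [0.0, 0.745, 0.667, -0.0]
wrist_force: [0.1, -0.2, 0.4]
gripper_width: 0.999
grip_force: 0.0
```

```bash
cat > vs.py <<'E'
from h import *
def rim(tag,x0,y0,zlo,zhi):
    o,R,p=state(); c,im,d=grab('wrist',tag); P=cloud(c,d)*1000
    x,y,z=P[...,0],P[...,1],P[...,2]
    m=(z>zlo)&(z<zhi)&(np.hypot(x-x0,y-y0)<45); q=np.c_[x[m],y[m]].astype(np.float32)
    e=cv2.minEnclosingCircle(q); print("rim",np.round(e[0],1),round(e[1],1),"z",np.percentile(z[m],[5,50,95]).round(1)); return e
E
python3 -c "
from vs import *
e=rim('w16',370,-200,183,200); to(*e[0],150.5,83.8)"
```

```text
t 67.5 tcp [ 371.9 -202.3  291.9] psi 83.62 tiltz [-6.e-01 -8.e-01 -1.e+03] F [ 0.1 -0.2  0.4] w 92.9 gf 0.0 J [-0.76 -0.01  1.7  -0.    1.45 -0.65]
rim [ 370.4 -199.9] 26.1 z [190.3 191.5 192.6]
t 67.5 tcp [ 371.4 -204.5  291.8] psi 83.58 tiltz [   -1.6    -2.6 -1000. ] F [ 0.1 -2.3 -0.1] w 93.0 gf 0.0 J [-0.77 -0.01  1.7  -0.    1.45 -0.65]
shift mm [  4.8  -1.3 141.3]  rz -0.004
```

Emit:
send_rows --targets '[[[0,0,0,0,0,0,0],[0,0,0,0,0,0,0],[0,0,0,0,0,0,0],[0,0,0,0,0,0,0],[0,0,0,0,0,0,0],[0,0,0,0,0,0,0],[0,0,0,0,0,0,0],[0,0,0,0,0,0,0],[0,0,0,0,0,0,0],[0,0,0,0,0,0,0]]]'

```text
time: 68.75
ee_pos: [0.3733, -0.2005, 0.2917]
tool_rot: [0.0, 0.745, 0.668, 0.0]
wrist_force: [-0.1, -0.7, -0.3]
gripper_width: 0.999
grip_force: 0.0
```

```bash
python3 -c "
from vs import *
e=rim('w17',370,-200,183,200); to(*e[0],150.5,83.8)
# cork disc from w6 picture (tcp pose then)
f=np.load('pics/w6.npz'); im=f['im']
o=dict(ee_pos=np.array([.5056,-.3599,.1823]),tool_rot=np.array([.001,.744,.668,0.])/np.linalg.norm([.001,.744,.668,0]))
c=cam('wrist',o); P=cloud(c,f['d'])*1000
h=cv2.cvtColor(cv2.medianBlur(im,3),cv2.COLOR_RGB2HSV)
roi=im[195:290,190:295]
g=cv2.GaussianBlur(cv2.absdiff(im,cv2.GaussianBlur(im,(9,9),0)).sum(2).astype(np.float32),(9,9),0)
E=onz(c,[(198,241),(288,241),(242,199),(242,287)],.012)*1000; print(E.round(1))
"
```

```text
t 68.8 tcp [ 373.3 -200.5  291.7] psi 83.75 tiltz [    0.     0. -1000.] F [-0.1 -0.7 -0.3] w 92.9 gf 0.0 J [-0.76 -0.01  1.7   0.    1.45 -0.65]
rim [ 370.7 -200. ] 26.0 z [190.3 191.5 192.6]
t 68.8 tcp [ 373.3 -200.5  291.6] psi 83.75 tiltz [   -0.     0. -1000.] F [-0.7  0.5 -0. ] w 93.0 gf 0.0 J [-0.76 -0.01  1.7   0.    1.45 -0.65]
shift mm [  0.2  -2.7 141.1]  rz -0.001
[[ 395.  -363.5   12. ]
 [ 475.1 -372.2   12. ]
 [ 440.7 -330.4   12. ]
 [ 426.8 -411.7   12. ]]
```

Emit:
send_rows --targets '[[[0,-3,30,0,0,0,0],[0,-3,70,0,0,0,0],[0,-3,110,0,0,0,0],[0,-3,133,0,0,0,0],[0,-3,141,0,0,0,0],[0,-3,141,0,0,0,0.3],[0,-3,141,0,0,0,1],[0,-3,141,0,0,0,1],[0,-3,141,0,0,0,1],[0,-3,141,0,0,0,1]]]' --force 40

```text
time: 70.05
ee_pos: [0.3704, -0.2003, 0.151]
tool_rot: [0.0, 0.745, 0.668, -0.0]
wrist_force: [-1.0, -1.0, 2.2]
gripper_width: 0.54
grip_force: 40.0
```

Emit:
send_rows --targets '[[[0,0,-5,0,0,0,1],[0,0,-12,0,0,0,1],[0,0,-25,0,0,0,1],[0,0,-40,0,0,0,1],[0,0,-52,0,0,0,1],[0,0,-52,0,0,0,1],[0,0,-52,0,0,0,1],[0,0,-52,0,0,0,1],[0,0,-52,0,0,0,1],[0,0,-52,0,0,0,1]]]'

```text
time: 71.3
ee_pos: [0.3703, -0.2001, 0.2024]
tool_rot: [-0.0, 0.745, 0.668, -0.0]
wrist_force: [0.0, 0.9, -5.3]
gripper_width: 0.543
grip_force: 40.0
```

```bash
python3 -c "
from h import *
to(435,-368,202,83.8)"
```

```text
t 71.3 tcp [ 370.3 -200.1  202.4] psi 83.76 tiltz [-4.e-01  3.e-01 -1.e+03] F [ 0.   0.9 -5.3] w 50.5 gf 40.0 J [-0.76  0.05  1.87 -0.    1.23 -0.65]
shift mm [-159.9   82.6    0.3]  rz -0.001
```

Emit:
send_rows --targets '[[[-12,6,0,0,0,0,1],[-35,18,0,0,0,0,1],[-65,34,0,0,0,0,1],[-95,49,0,0,0,0,1],[-125,65,0,0,0,0,1],[-148,77,0,0,0,0,1],[-160,83,0,0,0,0,1],[-160,83,0,0,0,0,1],[-160,83,0,0,0,0,1],[-160,83,0,0,0,0,1]]]'

```text
time: 72.55
ee_pos: [0.4353, -0.3673, 0.2028]
tool_rot: [-0.0, 0.744, 0.668, 0.0]
wrist_force: [0.6, 0.2, -5.4]
gripper_width: 0.538
grip_force: 40.0
```

Emit:
send_rows --targets '[[[0,0,10,0,0,0,1],[0,0,20,0,0,0,1],[0,0,28,0,0,0,1],[0,0,34,0,0,0,1],[0,0,36,0,0,0,1],[0,0,37,0,0,0,1],[0,0,38,0,0,0,1],[0,0,39,0,0,0,1],[0,0,39,0,0,0,1],[0,0,39,0,0,0,1]]]'

```text
time: 73.8
ee_pos: [0.4355, -0.3682, 0.1637]
tool_rot: [0.0, 0.745, 0.668, 0.0]
wrist_force: [-0.5, 0.5, -6.1]
gripper_width: 0.542
grip_force: 40.0
```

```bash
python3 -c "
from h import *
to(435,-368,163,83.8)"
```

```text
t 73.8 tcp [ 435.5 -368.2  163.7] psi 83.75 tiltz [ 1.e-01 -1.e-01 -1.e+03] F [-0.5  0.5 -6.1] w 50.4 gf 40.0 J [-0.9   0.35  1.58  0.    1.21 -0.79]
shift mm [ 0.2 -0.5  0.7]  rz -0.001
```

Emit:
send_rows --targets '[[[0,0,1,0,0,0,1],[0,0,2,0,0,0,1],[0,0,2,0,0,0,1],[0,0,2,0,0,0,0.3],[0,0,2,0,0,0,0],[0,0,2,0,0,0,0],[0,0,2,0,0,0,0],[0,0,-40,0,0,0,0],[0,0,-90,0,0,0,0],[0,0,-140,0,0,0,0]]]'

```text
time: 75.05
ee_pos: [0.4353, -0.3681, 0.3049]
tool_rot: [-0.0, 0.745, 0.668, 0.0]
wrist_force: [0.4, -0.8, -0.7]
gripper_width: 1.0
grip_force: 0.0
```

Emit:
send_rows --targets '[[[-20,-50,0,0,0,0,0],[-40,-100,0,0,0,0,0],[-50,-140,0,0,0,0,0],[-50,-140,0,0,0,0,0],[-50,-140,0,0,0,0,0],[-50,-140,0,0,0,0,0],[-50,-140,0,0,0,0,0],[-50,-140,0,0,0,0,0],[-50,-140,0,0,0,0,0],[-50,-140,0,0,0,0,0]]]'

```text
time: 76.3
ee_pos: [0.2909, -0.4027, 0.3036]
tool_rot: [-0.0, 0.745, 0.668, 0.0]
wrist_force: [0.1, -0.0, 0.2]
gripper_width: 0.999
grip_force: 0.0
```

```bash
python3 - <<'E'
from vs import *
from bt import rect
rim('w18',435,-368,195,212)
c,a,d=grab('scene','scZ'); P=cloud(c,d)
for k,b in enumerate((61,141,221,301)): rect(P,586,b,36,45,58,f"t{k+1}")
rect(P,586,-3,21,45,58,"boss")
c,b,d=grab('side','siZ')
save('fin',np.vstack([np.hstack([a[200:380,220:500][:, :],]).repeat(1,0)]))
save('fin',np.hstack([cv2.resize(a[210:420,120:400],(400,300)),cv2.resize(b[180:390,180:460],(400,300))]))
E
```

```text
t 76.3 tcp [ 290.9 -402.7  303.6] psi 83.76 tiltz [-0.e+00  1.e-01 -1.e+03] F [ 0.1 -0.   0.2] w 92.9 gf 0.0 J [-1.17  0.12  1.53 -0.    1.49 -1.06]
rim [ 435.9 -367.7] 26.9 z [202.3 203.8 205. ]
t1 286 z [46.2 49.3 52.3] ab [585.9  61.2] [71.4 24.9] 88.9
t2 262 z [46.6 49.6 52.7] ab [585.9 141.1] [71.4 25.5] 89.3
t3 236 z [45.9 49.8 52.7] ab [587.7 220.7] [24.1 71.7] 1.3
t4 213 z [46.2 50.1 53.2] ab [586.6 301. ] [71.1 22.5] 88.8
boss 105 z [46.1 49.3 51.8] ab [586.1  -4.1] [24.5 23.4] 1.8
```

View pics/fin.png

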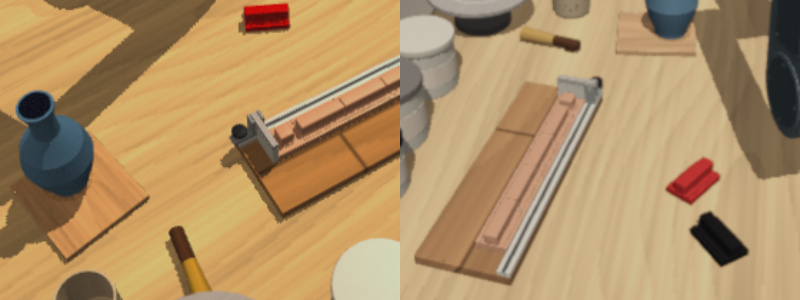

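The final pictures show the vase upright on its spot at px (55,150), left panel. The right panel shows the flag down at px (580,88), then the block and four tiles in an unbroken row along the rail. The red and black look-alikes have not moved, so I'm handing it in.

```bash
python3 -c "
from bench import sign_off
print(sign_off())"
```

```text
the job is handed in; nothing more can be done
None
```

The job is handed in: flag down, corner block pushed against rail and flag, all four border tiles butted along the rail with no visible gaps, and the vase back on its cork disc; on the first try at placing it the block caught on the flag (about 98 N at the wrist, under the 120 N limit) and I had to set it again.

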